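Hook the kit carton out of the deep stock rack

TASK

Take the orange-handled hook from its green mat, reach under the wire top of the stock rack, drop the hook's blade behind the front lip of the pink-banded carton and drag the carton forward until its front sits square and flush against the black stop bar at the rack's front; seat it there with a firm but gentle pull of about 12 N, and leave it resting against the bar. The robot itself must not touch the carton, which holds two glass vials that must stay upright, and everything else on the bench and in the rack is left alone. Then stand the hook upright, wholly on its green mat, and let go.

Things in the scene. Friction and masses are not known exactly. Their poses are not given: they have to be found in the camera images.
- hook: hook standing upright on the mat, 130 g: orange handle block 50 (x) x 22 (y) x 60 mm tall; 10 mm steel shank along +x, 29 to 39 mm above the underside, ending in a steel blade 6 mm thick (x = 129 to 135 mm), 24 mm wide, that reaches down to the underside. Origin: centre of the handle's underside; z up. Grip across the 22 mm, about 42 mm up, hard (80 N or more) or it turns in the fingers
- hook_tip (a point): centre of the foot of the hook's blade: 132 mm along the hook's x from its origin, level with its underside
- mat: thin green mat fixed on the bench, 240 (x) x 120 (y) x 3 mm, to the left or right in front of the rack; the hook stands on it at the start. Origin: centre of its underside, on the bench; x along its length
- rack: fixed deep rack, front facing the robot: floor board 335 x 400 mm, top 20 mm above the bench; open wire top 160 to 170 mm above the bench, starting 30 mm behind the front rail's inner face. Two bays, each 184 mm wide between rails 22 mm high, centred 97 mm either side of the middle. Origin: centre of the underside; x points into the depth (drag along -x); turned up to 6 degrees
- stop: grey front rail fixed across the rack's front, 12 (x) x 400 x 22 mm, top 42 mm above the bench; origin: centre of its underside, axes as the rack's. It carries the stop: a black bar 10 mm thick, clamped at an UNMEASURED depth. With the carton flush, carton_lip reads x = 18.5 to 43.5 mm in this frame, new each time: feel for the steady rise in pull. The hook's handle passes above it
- carton: open white carton, pink bands and lip, 180 (x) x 120 (y) x 60 mm, walls and floor 5 mm, 0.5 to 0.75 kg, in either bay, 65 to 105 mm behind the rail, up to 6 degrees askew. Front compartment x = -85 to -47.5 mm is empty; then a 5 mm divider 50 mm high; vials behind. Origin: underside centre, -x its front. Sliding takes 2 to 6 N; more only at the stop, where over 15 N is too rough
- carton_lip (a point): middle of the top rim of the carton's front wall (5 mm thick, rim 60 mm above the carton's underside, 80 mm above the bench)
- vial1: amber glass vial, 40 mm across, 75 mm tall, 60 g, standing loose in the carton's rear compartment. Origin: underside centre
- vial2: the second such vial, beside the first
- other_carton: same carton with dark blue bands, full of boxes, in the other bay: leave alone. Origin: centre of its underside
- slide_tray: grey tray of glass slides, 160 x 100 x 22 mm, on the bench on the side opposite the mat: leave alone. Origin: centre of its underside
- reagent: amber reagent bottle, 60 mm across, 130 mm tall, beside the rack on the right: leave alone. Origin: underside centre
- kit_box: white box with purple band, 120 x 160 x 60 mm, beside the rack on the left: leave alone. Origin: underside centre
- beaker: white plastic cup, 70 mm across, 80 mm tall, right of the rack: leave alone. Origin: underside centre
Not all that is in view belongs to the job. What is shaped like the carton but turquoise or yellow is not meant. Of the things that look like the hook, the smaller one is meant.

How it is judged:
By the outcome, as a careful person would: the job done as asked, in the order asked, and still so for the second after the job is handed in, with the robot touching nothing.
It also fails if it takes over 72 s, if anything falls off the work surface, if the arm or the gripper's body presses on something with over 40 N, if the wrist force passes 120 N, or if a joint passes its speed limit or range.

ROBOT

A 6-joint arm with a two-finger parallel gripper is mounted at the origin on the work surface. World frame = base frame: x ahead of the robot, y to its left, z up, the work surface at z = 0. Lengths are in m, angles in rad, forces in N, time in s.
With the tool pointing down it reaches from about 0.375 to 0.9 m from the base axis. Payload 3.1 kg.
Tool frame: the origin (TCP) lies on the centre line of the jaws, within the pads' length; the fingertips stand 17 mm ahead of it and the grasp point (between the pads) lies 2 mm behind it; y points along the fingers, z is the direction in which the jaws open and shut, and the axes are right-handed (so a half turn about y gives the same grasp; the last joint's range is limited). The gripper opens to 85 mm and grips with 20 to 120 N. Pads are 22 mm wide; open, the fingers measure 114 mm over their backs; the gripper's body (76 mm by 85 mm) begins 54 mm behind the grasp point. The pads swing forward as they close: fully open they stand 13 mm farther back than shut.
Start: joints at [-1.313, 0.527, 1.433, -0, 1.181, -0.178], TCP at [0.264, -0.567, 0.225] pointing down, gripper open.
Joint ranges: [-3.08, 3.08], [-0.75, 2.2], [0.22, 2.44], [-1.43, 4.57], [0, 2.65], [-2.85, 2.85]. Speed limits (rad/s): [2.79, 2.79, 3.14, 3.14, 3.14, 3.14].

INTERFACE

Orientations are given as a unit quaternion [x, y, z, w].
In Python, from station import manip gives the robot as it stands.
- The arm moves only by the shell command python3 -m handwheel 'ROWS' [FORCE]. ROWS is JSON, one flat list of numbers, 7 for each row, row after row: the shift along the tool's x, y, z in cm, then the turn, a rotation vector about the tool's x, y, z in rad, then the finger opening in cm, from 0 to 8.54. A call has 1 to 10 rows; each row is the pose to reach, as a shift and turn from the pose commanded when the call began, along the tool's axes at that moment; what a row does not reach only later rows make up. A row lasts 1/12 s, in which the tool goes at most 41.7 mm and 7.16 degrees, less where a joint would pass 70% of its speed; a pose out of reach is approached as far as the arm can. A call with a gripper value outside its range is refused whole. The fingers move at their own pace and stop on an object; FORCE is the grip in N (left out, the last holds). Time passes only in rows, so rows that repeat a pose let the fingers close. It gives the time, the measured TCP pose, the force and the opening at its end, in the units of the state.
- manip.sense(): the state, without advancing time (a new reading comes with each control period).
- manip.snapshot(name): name is "scene" or "top" or "wrist"; returns a dict with "frame" (400x640x3 uint8, red, green, blue), "depth" (400x640 float32, m along the optical axis (not along the pixel's ray), 0 where there is no reading), "camera_matrix" (3x3 intrinsics, pixels), "rvec" (rotation vector, rad) and "tvec" (3), from world to camera coordinates, as OpenCV has them. Camera axes: x right, y down, z forward; pixel columns grow to the right and rows downward; lengths in m; the calibration is good to about 2 mm. The wrist camera is an equidistant fisheye: a pixel r from the principal point sees the ray r / f radians off the axis. A picture is of the moment at which its call begins.
- manip.sign_off(): hands the job in, once; it reports no verdict.
The state is a dict: "t": time; "q": joint angles; "qd": joint speeds; "tau": joint torques, N m; "tcp_pos": TCP position; "tool_rot": TCP orientation; "force": force on the tool from outside, world axes, zero at the start; "ft_torque": the same for the moment, N m; "finger_gap": opening from 0.0 (shut) to 1.0 (fully open).
Only numpy, scipy, OpenCV 4.12 (cv2) and the standard library are available. Lean on these libraries where they do the work, as an engineer would, in place of code of your own. Each camera call takes 0.05 s, during which the arm holds its last target.

## Working session

There is one attempt and no reset: what is moved stays moved. The work goes in short steps, Python scripts to look and compute and a shell command to move; the robot and the scene stay as the last step left them, time stands still between calls to the robot, and variables do not carry over. Pictures are saved under pics/ and viewed, and the job is handed in when it is done.

```bash
ls -la; mkdir -p pics
python3 - <<'E'
from station import manip
import cv2,numpy as np
print(manip.sense())
for n in ["scene","top","wrist"]:
    s=manip.snapshot(n); cv2.imwrite(f"pics/{n}0.png",s["frame"][:,:,::-1]); np.savez(f"pics/{n}0.npz",**s)
    print(n,s["camera_matrix"].tolist(),s["rvec"],s["tvec"])
E
```

```text
total 12
drwxr-xr-x  3 agent agent 4096 Dec  7 14:18 .
drwxr-xr-x 23 root  root  4096 Dec  7 14:18 ..
drwxr-xr-x  2 agent agent 4096 Dec  7 14:18 pics
{'t': 0.0, 'q': array([-1.31353768e+00,  5.28436155e-01,  1.43389235e+00,  9.53899463e-06,
        1.18139465e+00, -1.78482541e-01]), 'qd': array([ 0.00056571, -0.00176398, -0.00084517, -0.00089446, -0.00071303,
       -0.00038392]), 'tau': array([ 1.85778840e-04, -4.42346764e+01, -1.78025526e+01, -5.54591099e-05,
        8.43731541e-03, -2.56036472e-06]), 'tcp_pos': array([ 0.26365428, -0.56587203,  0.22405523]), 'tool_rot': array([-0.15286708,  0.6911434 , -0.68963783,  0.15281399]), 'force': array([-0.72767901, -0.10056707,  0.24055055]), 'ft_torque': array([-0.03909495, -0.00596564, -0.00490655]), 'finger_gap': 1.0036569701186382}
scene [[520.5767650794907, 0.0, 318.0466973832484], [0.0, 520.5767650794907, 198.8450188516157], [0.0, 0.0, 1.0]] [ 1.86517569  1.19528844 -0.66756598] [-0.18892463 -0.16845881  1.78446758]
top [[395.8821938199898, 0.0, 324.2886894172018], [0.0, 395.8821938199898, 201.69113883011377], [0.0, 0.0, 1.0]] [ 2.13184656 -2.16324921  0.18349956] [-0.01027729  0.51892706  1.35457443]
wrist [[309.70691628693146, 0.0, 312.57430858744345], [0.0, 309.70691628693146, 194.28191298471614], [0.0, 0.0, 1.0]] [-2.45287027  1.56267561  0.21221776] [-0.62423966 -0.03464381  0.37768004]
```

View pics/scene0.png

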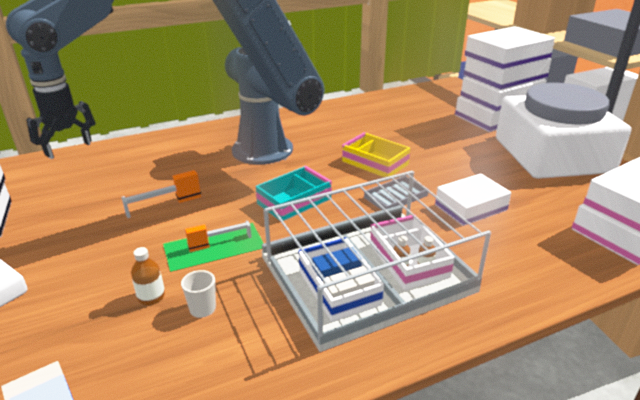

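View pics/top0.png

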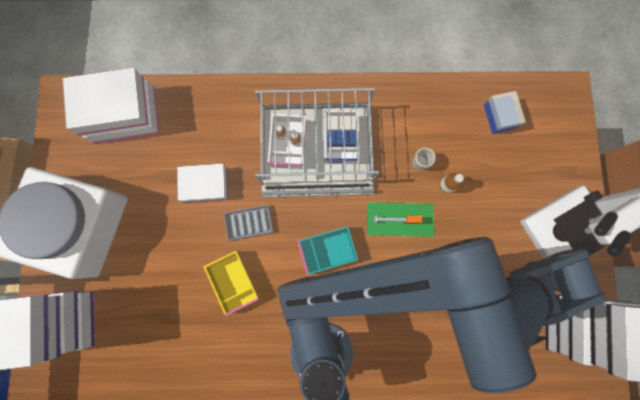

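View pics/wrist0.png

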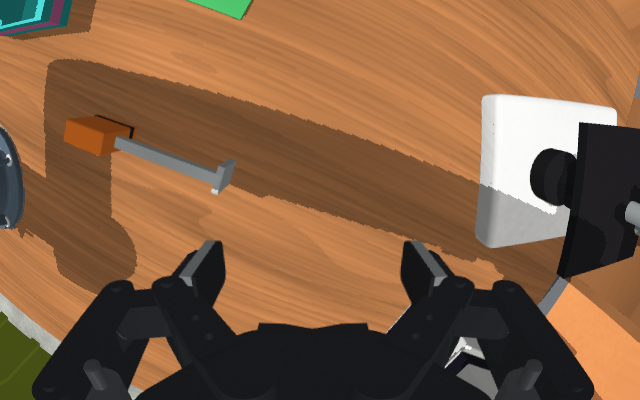

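The scene view shows two orange hooks: one on the green mat at scene (197,237) / top (413,219), and a larger one on bare wood at scene (187,185) / wrist (97,135). The one on the mat should be the hook I need. There are several cartons. The pink-banded one is in the rack's left bay at top (287,137), and blue is in the other bay. The turquoise one at (328,250) and the yellow one at (230,282) are decoys. I'll measure next and check enlarged crops.

```bash
cat > h.py <<'E'
import numpy as np, cv2
def load(n):
    return dict(np.load(f"pics/{n}.npz"))
def world(s):
    "per-pixel world xyz from depth (pinhole)"
    K=s["camera_matrix"];R=cv2.Rodrigues(s["rvec"])[0];t=s["tvec"]
    d=s["depth"];v,u=np.mgrid[:400,:640]
    c=np.stack([(u-K[0,2])/K[0,0]*d,(v-K[1,2])/K[1,1]*d,d],-1)
    return (c-t)@R
def plane(s,uv,z):
    K=s["camera_matrix"];R=cv2.Rodrigues(s["rvec"])[0];t=s["tvec"]
    uv=np.atleast_2d(uv).astype(float);r=np.c_[(uv-K[:2,2])/[K[0,0],K[1,1]],np.ones(len(uv))]@R
    o=-R.T@t
    return o+r*((z-o[2])/r[:,2])[:,None]
def proj(s,P):
    return cv2.projectPoints(np.atleast_2d(P).astype(float),s["rvec"],s["tvec"],s["camera_matrix"],None)[0][:,0]
E
python3 - <<'E'
from h import *
for n,(x0,y0,x1,y1) in {"top":(250,80,450,290),"scene":(110,160,500,340)}.items():
    s=load(n+"0");c=s["frame"][y0:y1,x0:x1,::-1]
    k=min(800/(x1-x0),600/(y1-y0))
    cv2.imwrite(f"pics/{n}0c.png",cv2.resize(c,None,fx=k,fy=k,interpolation=cv2.INTER_CUBIC));print(k)
s=load("top0");W=world(s);hsv=cv2.cvtColor(s["frame"],cv2.COLOR_RGB2HSV)
def m(lo,hi,box):
    k=cv2.inRange(hsv,lo,hi);z=np.zeros_like(k);z[box[1]:box[3],box[0]:box[2]]=k[box[1]:box[3],box[0]:box[2]];return z
g=m((45,120,80),(75,255,255),(350,190,450,250));o=m((5,200,150),(14,255,255),(395,205,435,232))
pk=m((140,60,80),(175,255,255),(255,90,320,180))
for nm,k,z in(("mat",g,.003),("handle",o,.063),("pink",pk,.08)):
    p=np.argwhere(k>0)[:,::-1]
    r=cv2.minAreaRect(p.astype(np.float32));b=cv2.boxPoints(r)
    w=plane(s,b,z)
    print(nm,len(p),r,"\n",w.round(4),"ctr",w.mean(0).round(4),"edges",np.linalg.norm(np.roll(w,-1,0)-w,axis=1).round(4),"medz",np.median(W[k>0][:,2]).round(4))
E
```

```text
2.857142857142857
2.051282051282051
mat 1612 ((400.5, 219.0), (32.0, 65.0), 90.0) 
 [[ 0.5176 -0.1768  0.003 ]
 [ 0.5144 -0.4133  0.003 ]
 [ 0.3984 -0.4065  0.003 ]
 [ 0.4018 -0.173   0.003 ]] ctr [ 0.4581 -0.2924  0.003 ] edges [0.2365 0.1162 0.2335 0.1159] medz 0.0034
handle 58 ((414.4590759277344, 219.04922485351562), (4.888929843902588, 13.037147521972656), 84.80557250976562) 
 [[ 0.457  -0.305   0.063 ]
 [ 0.4605 -0.3503  0.063 ]
 [ 0.4436 -0.3509  0.063 ]
 [ 0.4401 -0.3057  0.063 ]] ctr [ 0.4503 -0.328   0.063 ] edges [0.0454 0.0169 0.0453 0.0169] medz 0.0634
pink 68 ((284.5, 163.5), (3.0, 33.0), 90.0) 
 [[0.6546 0.1759 0.08  ]
 [0.6532 0.0615 0.08  ]
 [0.6425 0.0616 0.08  ]
 [0.6439 0.1759 0.08  ]] ctr [0.6485 0.1187 0.08  ] edges [0.1144 0.0107 0.1143 0.0107] medz 0.0784
```

View pics/top0c.png

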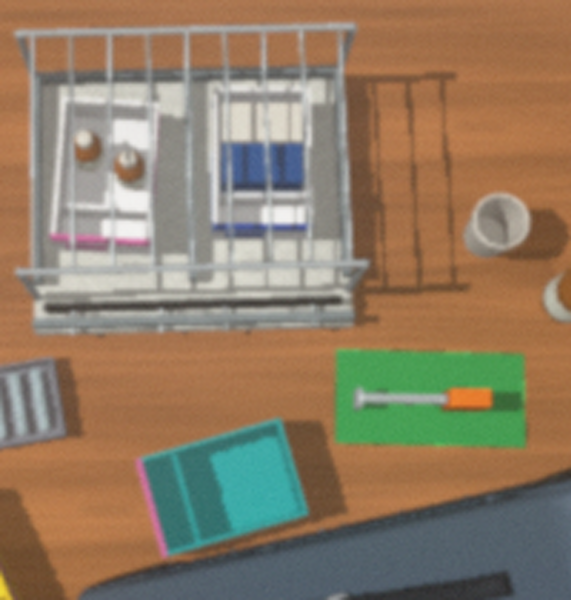

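View pics/scene0c.png

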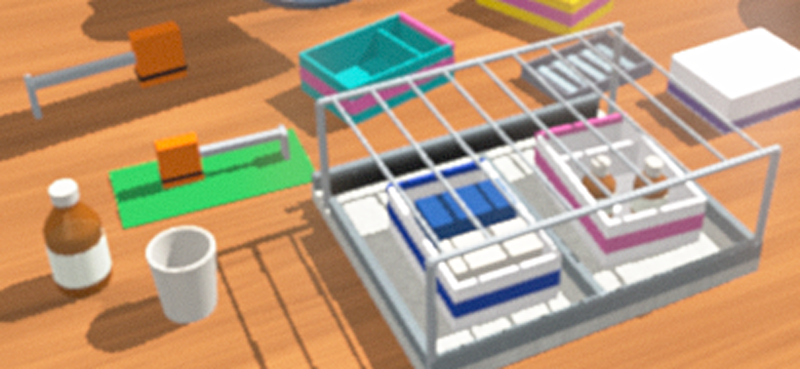

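Crops confirm it. The smaller hook on the green mat is the one I want: handle at top crop (470,398), blade at (360,399). The pink-lipped white carton with two vials is in the left bay, lip at crop (101,239). Next I'll refine the edges of the hook, rack and carton.

Run:
```python
from h import *
s=load("top0");W=world(s);f=s["frame"];hsv=cv2.cvtColor(f,cv2.COLOR_RGB2HSV)
np.set_printoptions(suppress=True,precision=4)
def fit(P,i):  # line fit: coordinate i as function of other
    a=P[:,1-i];c=np.polyfit(a,P[:,i],1);r=P[:,i]-np.polyval(c,a)
    k=abs(r)<2.5*np.median(abs(r))+1e-4;c=np.polyfit(a[k],P[k,i],1);return c,np.std(P[k,i]-np.polyval(c,a[k]))
# pink lip centroid line, per column
k=cv2.inRange(hsv,(140,50,80),(176,255,255));k[:140]=0;k[180:]=0;k[:,:255]=0;k[:,325:]=0
pts=[]
for u in range(255,325):
    v=np.where(k[:,u])[0]
    if len(v): pts.append((u,v.mean()))
pts=np.array(pts);P=plane(s,pts,.08);c,e=fit(P[:,:2],0);print("lip line dx/dy",c,e,"y",P[[0,-1],1],"angle deg",np.degrees(np.arctan(-c[0])))
# hook steel & handle by height above mat
b=np.zeros((400,640),bool);b[203:236,366:436]=1
Z=W[...,2]
o=cv2.inRange(hsv,(5,180,90),(16,255,255))>0
h=b&o&(Z>.055);print("handle depth ctr",W[h].mean(0),W[h].min(0),W[h].max(0),h.sum())
st=b&(hsv[...,1]<110)&(Z>.015);q=np.argwhere(st)[:,::-1];print("steel n",len(q),W[st].min(0),W[st].max(0))
for u in range(370,412,3):
    v=np.where(st[:,u])[0]
    if len(v): print(u,v.min(),v.max(),plane(s,[[u,v.mean()]],.042)[0,:2],np.median(Z[v,u]))
# mat edges
g=cv2.inRange(hsv,(45,100,60),(75,255,255));
for nm,fn in(("far",min),("near",max)):
    pp=np.array([(u,fn(np.where(g[190:250,u])[0])+190) for u in range(372,430,1)],float)
    pp[:,1]+= -.5 if nm=="far" else .5
    P=plane(s,pp,.003);print("mat",nm,*fit(P[:,:2],0))
# rack: rail front/back by depth
for v in range(176,200,1): print(v,[ (round(W[v,u,0],3),round(Z[v,u],3)) for u in (275,300,340)],f[v,300])
```

```text
lip line dx/dy [0.0636 0.6396] 0.0011321126720839577 y [0.1794 0.0616] angle deg -3.636946761315354
handle depth ctr [ 0.4516 -0.3277  0.0635] [ 0.4404 -0.3514  0.0553] [ 0.4614 -0.3046  0.0695] 83
steel n 115 [ 0.4451 -0.3047  0.0162] [ 0.4686 -0.1937  0.0483]
376 215 222 [ 0.4564 -0.1981] 0.04367871842806323
379 218 220 [ 0.4545 -0.2085] 0.040736569235388376
382 218 220 [ 0.4544 -0.2191] 0.04479821591641499
385 218 220 [ 0.4542 -0.2296] 0.04131693672755121
388 218 220 [ 0.4541 -0.2401] 0.04331925216737202
391 218 220 [ 0.4539 -0.2507] 0.041657508745881526
394 218 220 [ 0.4538 -0.2612] 0.044215603539744186
397 218 220 [ 0.4536 -0.2717] 0.03910438682335375
400 218 220 [ 0.4535 -0.2823] 0.04566167545467197
403 218 220 [ 0.4533 -0.2928] 0.042262832432573554
406 218 220 [ 0.4532 -0.3034] 0.03999925560843592
mat far [0.0384 0.5282] 0.0011112186670255016
mat near [0.0374 0.4104] 0.0009787837343295585
176 [(np.float64(0.618), np.float64(0.018)), (np.float64(0.617), np.float64(0.022)), (np.float64(0.615), np.float64(0.02))] [201 201 191]
177 [(np.float64(0.613), np.float64(0.024)), (np.floa
[... 2425 characters left out ...]
8 123]
195 [(np.float64(0.546), np.float64(0.037)), (np.float64(0.548), np.float64(0.019)), (np.float64(0.55), np.float64(-0.005))] [141 131 120]
196 [(np.float64(0.542), np.float64(0.037)), (np.float64(0.546), np.float64(0.004)), (np.float64(0.547), np.float64(-0.009))] [154 124 103]
197 [(np.float64(0.544), np.float64(0.005)), (np.float64(0.544), np.float64(-0.001)), (np.float64(0.541), np.float64(0.004))] [164 118  85]
198 [(np.float64(0.54), np.float64(0.008)), (np.float64(0.539), np.float64(0.003)), (np.float64(0.538), np.float64(-0.002))] [168 116  78]
199 [(np.float64(0.537), np.float64(-0.0)), (np.float64(0.536), np.float64(0.0)), (np.float64(0.534), np.float64(0.004))] [167 115  79]
```

Run:
```python
from h import *
for n,(x0,y0,x1,y1) in {"top":(255,85,385,200)}.items():
    s=load(n+"0");c=s["frame"][y0:y1,x0:x1,::-1]
    cv2.imwrite(f"pics/rackc.png",cv2.resize(c,None,fx=5,fy=5,interpolation=cv2.INTER_NEAREST))
    W=world(s)[...,2]
    cv2.imwrite(f"pics/rackz.png",cv2.resize(cv2.applyColorMap((np.clip(W[y0:y1,x0:x1],0,.18)/.18*255).astype(np.uint8),2),None,fx=5,fy=5,interpolation=cv2.INTER_NEAREST))
```

```text
(no output)
```

View pics/rackc.png

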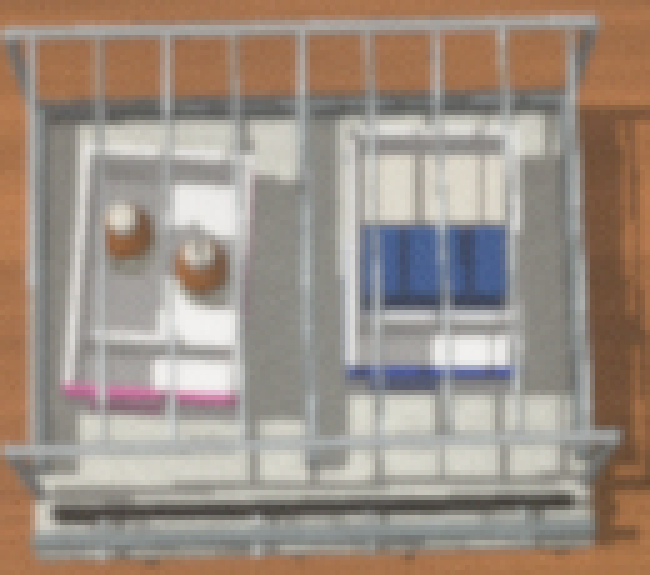

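View pics/rackz.png

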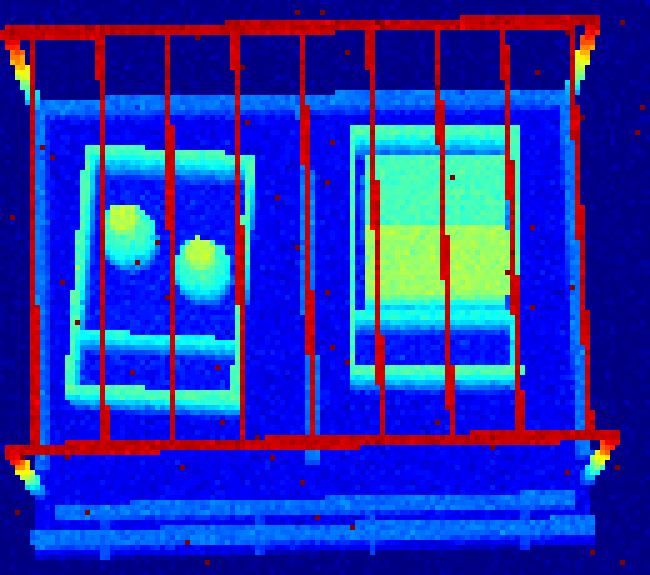

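The depth image separates the stop bar (rows ~500 in the crop), the rail (~530), the wires and the carton rims. I'll fit them in world coordinates.

Run:
```python
from h import *
np.set_printoptions(suppress=True,precision=4)
s=load("top0");W=world(s);Z=W[...,2];v,u=np.mgrid[:400,:640]
def fitx(mask,z,nm,axis=0):
    q=np.argwhere(mask)[:,::-1].astype(float)
    # group centroid per column/row
    key=q[:,axis]; pts=np.array([q[key==k].mean(0) for k in np.unique(key)])
    P=plane(s,pts,z)[:,:2]
    a,b=(P[:,1],P[:,0]) if axis==0 else (P[:,0],P[:,1])
    for _ in range(3):
        c=np.polyfit(a,b,1);r=b-np.polyval(c,a);k=abs(r)<2.5*np.std(r)+1e-5;a,b=a[k],b[k]
    print(nm,"n",len(b),"slope",c[0].round(4),"icpt",c[1].round(4),"std",r.std().round(4),"range",a.min().round(4),a.max().round(4))
    return c
box=lambda a,b,c,d:(u>=a)&(u<c)&(v>=b)&(v<d)
m42=(Z>.034)&(Z<.05)
# separate bar and rail
bar=np.zeros_like(m42);rail=bar.copy()
for U in range(268,368):
    vs=[x for x in range(182,198) if m42[x,U]]
    g=np.split(vs,np.where(np.diff(vs)>1)[0]+1) if vs else []
    if len(g)==2:
        bar[g[0],U]=1; rail[g[1],U]=1
fitx(bar,.042,"bar c");fitx(rail,.042,"rail c")
w=fitx((Z>.15)&(Z<.18)&box(268,165,370,180),.165,"front wire")
m80=(Z>.073)&(Z<.086)
fitx(m80&box(270,161,303,168),.08,"carton front rim")
fitx(m80&box(276,113,302,118),.08,"carton back rim?")
for a in ((266,118,276,160),(299,130,306,162)): fitx(m80&box(*a),.08,"carton side",1)
fitx((Z>.03)&(Z<.05)&box(312,120,322,178),.042,"mid rail",1)
fitx((Z>.03)&(Z<.05)&box(260,110,266,175),.042,"left rail",1)
# side profile of rail/bar edges in x at y of carton lip
sc=load("scene0");Ws=world(sc);print("scene check handle z", np.median(Ws[236:244,190:205][...,2]))
```

```text
bar c n 94 slope -0.0127 icpt 0.5763 std 0.0009 range -0.1704 0.1802
rail c n 91 slope -0.0125 icpt 0.557 std 0.0009 range -0.1698 0.1801
front wire n 92 slope -0.0126 icpt 0.5938 std 0.0005 range -0.1626 0.1648
carton front rim n 29 slope 0.073 icpt 0.6408 std 0.0007 range 0.065 0.169
carton back rim? n 24 slope 0.082 icpt 0.8151 std 0.0012 range 0.0604 0.1488
carton side n 39 slope -0.074 icpt 0.2236 std 0.0007 range 0.6653 0.8106
carton side n 25 slope -0.0183 icpt 0.0714 std 0.0048 range 0.6568 0.7652
mid rail n 40 slope 0.0146 icpt -0.0031 std 0.0009 range 0.6076 0.8195
left rail n 63 slope 0.0267 icpt 0.1791 std 0.0007 range 0.6246 0.8597
scene check handle z 0.03655277322048187
```

```bash
cat >> h.py <<'E'
from scipy.spatial.transform import Rotation as Ro
def rel(st,pos,R):
    "shift (cm, tool axes) and rotvec from the present tool pose to pos,R"
    R0=Ro.from_quat(st["tool_rot"]);return R0.inv().apply(np.array(pos)-st["tcp_pos"])*100,(R0.inv()*R).as_rotvec()
E
python3 - <<'E'
from h import *
from station import manip
np.set_printoptions(suppress=True,precision=4)
st=manip.sense();R=Ro.from_quat(st["tool_rot"]);print(R.as_matrix())
s=load("wrist0");Rc=cv2.Rodrigues(s["rvec"])[0];c=-Rc.T@s["tvec"];print("cam in tool",R.inv().apply(c-st["tcp_pos"]),"q6",st["q"][5])
# candidates: tool y down, tool z along +/- hook y ; hook yaw a
a=np.pi/2-0.015
hx=np.array([np.cos(a),np.sin(a),0]);hy=np.array([-hx[1],hx[0],0])
for sg in(1,-1):
    z=sg*hy;y=np.array([0,0,-1.]);M=np.c_[np.cross(y,z),y,z]
    print(sg,"tool x.hookx",M[:,0]@hx,rel(st,[.4515,-.328,.2],Ro.from_matrix(M)))
E
```

```text
[[-0.9065 -0.0005  0.4221]
 [-0.4221  0.0016 -0.9065]
 [-0.0003 -1.     -0.0017]]
cam in tool [-0.0669 -0.1484 -0.0001] q6 -0.17848602853082832
1 tool x.hookx 1.0 (array([-27.0718,   2.4546, -13.6452]), array([0.0013, 2.0216, 0.0015]))
-1 tool x.hookx -1.0 (array([-27.0718,   2.4546, -13.6452]), array([ 0.0014, -1.12  , -0.0012]))
```

```bash
python3 -m handwheel '[-3,0.3,-1.5,0,-0.12,0,8.5, -6,0.6,-3,0,-0.24,0,8.5, -9,0.9,-4.5,0,-0.36,0,8.5, -12,1.2,-6,0,-0.48,0,8.5, -15,1.5,-7.5,0,-0.6,0,8.5, -18,1.8,-9,0,-0.72,0,8.5, -21,2.1,-10.6,0,-0.84,0,8.5, -24,2.4,-12.1,0,-0.96,0,8.5, -27.1,2.5,-13.6,0,-1.08,0,8.5, -27.1,2.5,-13.6,0,-1.12,0,8.5]' 100
python3 - <<'E'
from h import *
from station import manip
s=manip.snapshot("wrist");cv2.imwrite("pics/w1.png",s["frame"][:,:,::-1]);np.savez("pics/w1.npz",**s);print(manip.sense())
s=manip.snapshot("top");np.savez("pics/top1.npz",**s);cv2.imwrite("pics/top1.png",s["frame"][:,:,::-1])
E
```

```text
t: 0.98
tcp_pos: [0.4545, -0.3232, 0.1994]
tool_rot: [-0.498, 0.502, -0.5, 0.5]
force: [1.0, 0.3, 0.0]
finger_gap: 0.995
{'t': 1.0333, 'q': array([-8.23202517e-01,  4.70496227e-01,  1.62780003e+00,  5.68489706e-04,
        1.04498546e+00, -8.17037160e-01]), 'qd': array([-0.05739717,  0.00054708, -0.0155448 , -0.03151417, -0.00900162,
        0.0999769 ]), 'tau': array([  1.26590353, -39.62297559, -15.51369488,   0.18780421,
         0.05562759,  -0.1204218 ]), 'tcp_pos': array([ 0.45344567, -0.32561064,  0.19954836]), 'tool_rot': array([-0.49819005,  0.50220076, -0.5010192 ,  0.49857881]), 'force': array([-0.13946947, -0.1150382 , -0.27944472]), 'ft_torque': array([ 0.02633717, -0.00201522,  0.01845235]), 'finger_gap': 0.9972451045932794}
```

View pics/w1.png

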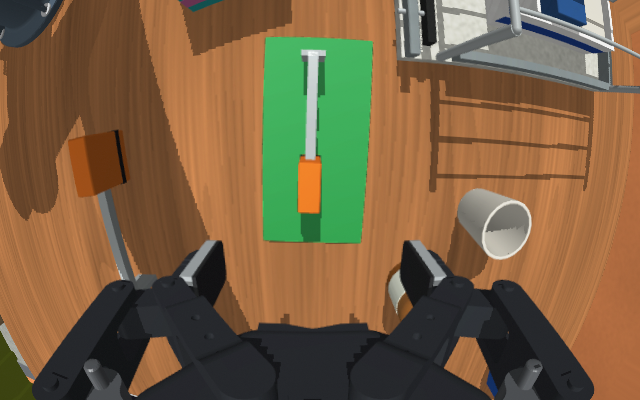

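Wrist view: the hook stands on the mat, handle top around (310,185) and blade around (313,53). It is centred between the jaws. I'll refine with the fisheye rays.

```bash
cat >> h.py <<'E'
def fplane(s,uv,z):
    K=s["camera_matrix"];R=cv2.Rodrigues(s["rvec"])[0];o=-R.T@s["tvec"]
    d=(np.atleast_2d(uv)-K[:2,2])/K[0,0];th=np.linalg.norm(d,axis=1,keepdims=True)
    r=np.c_[d/th*np.sin(th),np.cos(th)]@R
    return o+r*((z-o[2])/r[:,2])[:,None]
E
python3 - <<'E'
from h import *
from station import manip
np.set_printoptions(suppress=True,precision=4)
s=load("w1");f=s["frame"];hsv=cv2.cvtColor(f,cv2.COLOR_RGB2HSV)
o=cv2.inRange(hsv,(8,200,200),(16,255,255));o[:,:290]=0;o[:,335:]=0;o[:150]=0;o[222:]=0
st=cv2.inRange(hsv,(0,0,100),(180,60,255));st[:,:290]=0;st[:,335:]=0;st[160:]=0;st[:48]=0
for v in (158,165,175,185,195,205,211):
    u=np.where(o[v])[0];print("h",v,u.min(),u.max(),fplane(s,[[u.min()-.5,v],[u.max()+.5,v]],.063)[:,:2].ravel())
for v in range(60,156,12):
    u=np.where(st[v])[0];print("s",v,u.min(),u.max(),fplane(s,[[u.mean(),v]],.042)[0,:2])
v=np.where(o[:,310])[0];print(v.min(),v.max(),fplane(s,[[310,v.min()-.5],[310,v.max()+.5]],.063)[:,:2])
v=np.where(st[:,313])[0];print(v.min(),v.max(),fplane(s,[[313,v.min()-.5]],.042)[:,:2])
E
```

```text
h 158 302 318 [ 0.4442 -0.2993  0.46   -0.2994]
h 165 299 320 [ 0.4413 -0.3059  0.4619 -0.3061]
h 175 299 319 [ 0.4412 -0.3155  0.4609 -0.3156]
h 185 298 319 [ 0.4401 -0.3252  0.4609 -0.3253]
h 195 298 319 [ 0.4399 -0.335   0.461  -0.3351]
h 205 298 318 [ 0.4398 -0.345   0.46   -0.3451]
h 211 298 318 [ 0.4396 -0.3511  0.46   -0.3512]
s 60 307 318 [ 0.4549 -0.2048]
s 72 308 317 [ 0.4549 -0.217 ]
s 84 307 317 [ 0.4543 -0.229 ]
s 96 307 316 [ 0.4538 -0.2409]
s 108 307 316 [ 0.4537 -0.2528]
s 120 307 316 [ 0.4537 -0.2646]
s 132 306 315 [ 0.4526 -0.2765]
s 144 306 315 [ 0.4525 -0.2885]
161 212 [[ 0.4521 -0.3018]
 [ 0.4518 -0.3527]]
50 159 [[ 0.4555 -0.1941]]
```

```bash
python3 -m handwheel '[0.05,3,-0.1,0,0.015,0,8.5, 0.05,6,-0.1,0,0.015,0,8.5, 0.05,9,-0.1,0,0.015,0,8.5, 0.05,11,-0.1,0,0.015,0,8.5, 0.05,13,-0.1,0,0.015,0,8.5, 0.05,14.5,-0.1,0,0.015,0,8.5, 0.05,15.6,-0.1,0,0.015,0,8.5, 0.05,15.6,-0.1,0,0.015,0,8.5, 0.05,15.6,-0.1,0,0.015,0,8.5]' 100
python3 -m handwheel '[0,0,0,0,0,0,3.5, 0,0,0,0,0,0,2, 0,0,0,0,0,0,1, 0,0,0,0,0,0,1, 0,0,0,0,0,0,1, 0,0,0,0,0,0,1, 0,0,0,0,0,0,1, 0,0,0,0,0,0,1, 0,0,0,0,0,0,1]' 100
python3 - <<'E'
from h import *
from station import manip
s=manip.snapshot("wrist");cv2.imwrite("pics/w2.png",s["frame"][:,:,::-1]);np.savez("pics/w2.npz",**s);print(manip.sense())
E
```

```text
t: 1.83
tcp_pos: [0.4507, -0.3299, 0.0437]
tool_rot: [-0.492, 0.508, -0.508, 0.492]
force: [-0.9, -0.4, 0.7]
finger_gap: 0.995
t: 2.58
tcp_pos: [0.4514, -0.3296, 0.045]
tool_rot: [0.492, -0.507, 0.508, -0.492]
force: [-0.4, 0.9, 5.3]
finger_gap: 0.221
{'t': 2.6333, 'q': array([-8.30573935e-01,  7.07556108e-01,  1.73357684e+00, -3.42790924e-05,
        6.99182503e-01, -8.00607588e-01]), 'qd': array([-0.00177639,  0.0014617 ,  0.00176517,  0.0019525 ,  0.00060491,
       -0.000376  ]), 'tau': array([ 2.84807448e-02, -4.06478655e+01, -8.94677013e+00,  5.96020589e-03,
       -2.45083049e-01, -2.28398235e-02]), 'tcp_pos': array([ 0.45142504, -0.32960409,  0.04503439]), 'tool_rot': array([ 0.49248056, -0.50697751,  0.50787974, -0.49243769]), 'force': array([0.06087763, 0.61976072, 5.18447446]), 'ft_torque': array([ 0.05437188,  0.14304446, -0.03954119]), 'finger_gap': 0.22450482188558876}
```

View pics/w2.png

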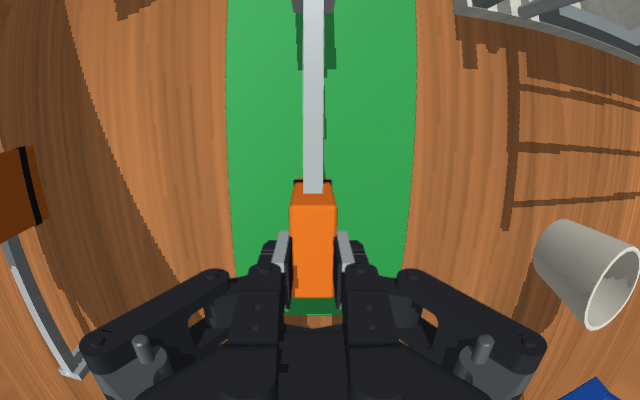

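Grasp holds: the wrist view shows the handle at (313,250) squarely between the pads. Lifting now.

```bash
python3 -m handwheel '[0,-1,0,0,0,0,1, 0,-3,0,0,0,0,1, 0,-6,0,0,0,0,1, 0,-9,0,0,0,0,1, 0,-12,0,0,0,0,1, 0,-15,0,0,0,0,1, 0,-15,0,0,0,0,1, 0,-15,0,0,0,0,1]' 100
python3 - <<'E'
from h import *
from station import manip
np.set_printoptions(suppress=True,precision=4)
s=manip.snapshot("wrist");cv2.imwrite("pics/w3.png",s["frame"][:,:,::-1]);np.savez("pics/w3.npz",**s)
st=manip.sense();R=Ro.from_quat(st["tool_rot"]);print(st["tcp_pos"],st["force"],st["finger_gap"]);print(R.as_matrix())
a=.0127;hx=np.array([np.cos(a),np.sin(a),0]);hy=np.array([-hx[1],hx[0],0]);z=-hy;y=np.array([0,0,-1.]);M=np.c_[np.cross(y,z),y,z]
print(rel(st,[.42,.115,.195],Ro.from_matrix(M)))
E
```

```text
t: 3.3
tcp_pos: [0.4519, -0.33, 0.1963]
tool_rot: [0.493, -0.506, 0.509, -0.492]
force: [-0.1, -0.4, -1.7]
finger_gap: 0.223
[ 0.4508 -0.329   0.1945] [ 0.2746  0.3816 -1.7243] 0.2235367006920682
[[-0.0299  0.0003  0.9996]
 [-0.9996 -0.0004 -0.0299]
 [ 0.0003 -1.      0.0003]]
(array([-44.2869,  -0.0701,  -4.4091]), array([-0.0005,  1.5282,  0.0001]))
```

View pics/w3.png

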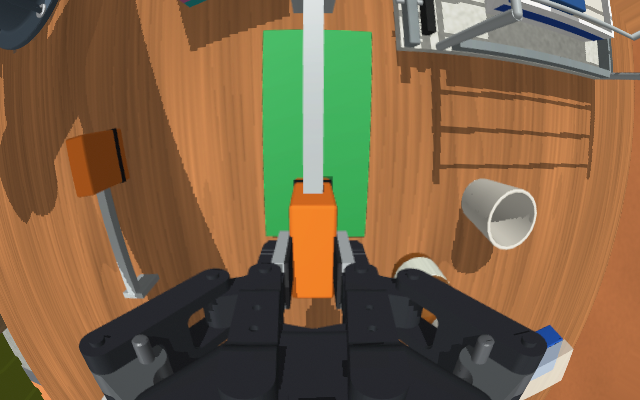

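```bash
python3 -m handwheel '[-3,0,-0.3,0,0.11,0,1, -6,0,-0.6,0,0.22,0,1, -9,0,-1,0,0.33,0,1, -12,0,-1.3,0,0.44,0,1, -15,0,-1.6,0,0.55,0,1, -18,0,-2,0,0.66,0,1, -21,0,-2.3,0,0.77,0,1, -24,0,-2.6,0,0.88,0,1, -27,0,-2.9,0,0.99,0,1, -30,0,-3.2,0,1.1,0,1]' 100
python3 - <<'E'
from h import *
from station import manip
np.set_printoptions(suppress=True,precision=4)
st=manip.sense();print(st["q"])
a=.0127;hx=np.array([np.cos(a),np.sin(a),0]);hy=np.array([-hx[1],hx[0],0]);z=-hy;y=np.array([0,0,-1.]);M=np.c_[np.cross(y,z),y,z]
print(rel(st,[.42,.115,.195],Ro.from_matrix(M)))
E
```

```text
t: 4.18
tcp_pos: [0.4261, -0.0266, 0.1924]
tool_rot: [-0.154, 0.691, -0.69, 0.151]
force: [0.1, 0.1, -1.8]
finger_gap: 0.222
[-0.3255  0.3185  1.9419  0.0001  0.886   0.8104]
(array([ -5.4134,  -0.2372, -13.1036]), array([0.0026, 0.4222, 0.0042]))
```

```bash
python3 -m handwheel '[-1.1,0,-2.6,0,0.1,0,1, -2.2,0,-5.2,0,0.2,0,1, -3.3,0,-7.8,0,0.3,0,1, -4.4,0,-10.4,0,0.38,0,1, -5.4,0,-13.1,0,0.428,0,1, -5.4,0,-13.1,0,0.428,0,1, -5.4,0,-13.1,0,0.428,0,1]' 100
python3 - <<'E'
from h import *
from station import manip
np.set_printoptions(suppress=True,precision=4)
st=manip.sense();print(st["q"],st["force"])
a=.0127;hx=np.array([np.cos(a),np.sin(a),0]);hy=np.array([-hx[1],hx[0],0]);z=-hy;y=np.array([0,0,-1.]);M=np.c_[np.cross(y,z),y,z]
print(rel(st,[.42,.115,.137],Ro.from_matrix(M)))
for n in("top","wrist","scene"):
    s=manip.snapshot(n);cv2.imwrite(f"pics/{n}4.png",s["frame"][:,:,::-1]);np.savez(f"pics/{n}4.npz",**s)
s=load("top4");c=s["frame"][85:285,230:390,::-1];cv2.imwrite("pics/top4c.png",cv2.resize(c,None,fx=3,fy=3,interpolation=2))
E
```

```text
t: 4.77
tcp_pos: [0.4192, 0.1142, 0.1926]
tool_rot: [0.008, -0.707, 0.707, -0.004]
force: [-0.7, -0.2, -1.0]
finger_gap: 0.222
[ 0.0077  0.3274  1.9251 -0.0002  0.8934  1.5617] [-0.7316 -0.2062 -1.0477]
(array([-0.1097,  5.555 , -0.0812]), array([-0.0001,  0.0042,  0.0043]))
```

View pics/top4c.png

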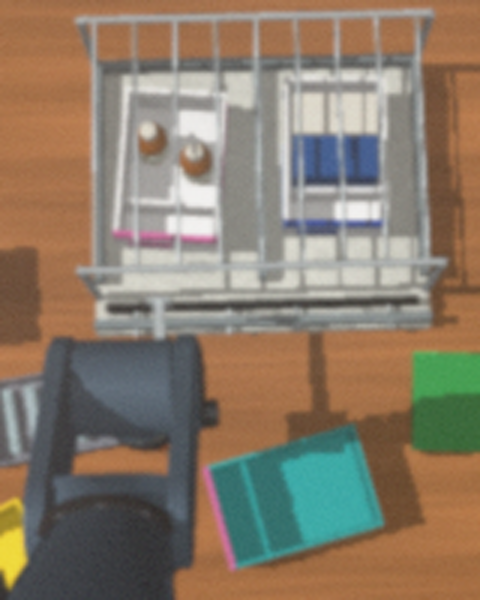

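View pics/wrist4.png

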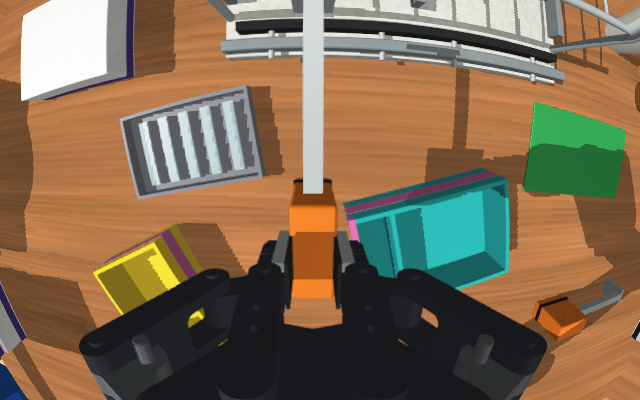

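View pics/scene4.png

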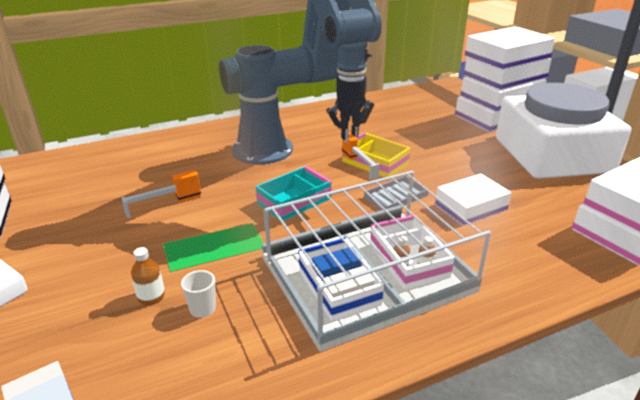

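Top crop: the blade end shows at (159,320), in line with the middle of the carton's lip at (165,238). I'll measure the blade in the top view and the carton in this frame and the last one.

Run:
```python
from h import *
np.set_printoptions(suppress=True,precision=4)
s=load("top4");W=world(s);Z=W[...,2]
k=(Z>.165)&(Z<.21);k[:182]=0;k[200:]=0;k[:,:270]=0;k[:,300:]=0
for v in range(182,200):
    u=np.where(k[v])[0]
    if len(u):print(v,u.min(),u.max(),plane(s,[[u.mean(),v-.5]],.19)[0,:2],np.median(Z[v,u]))
# lip midpoint from all frames: carton rim corner edges
for n in("top0","top1","top4"):
    s=load(n);hsv=cv2.cvtColor(s["frame"],cv2.COLOR_RGB2HSV)
    q=cv2.inRange(hsv,(140,50,80),(176,255,255));q[:155]=0;q[175:]=0;q[:,:262]=0;q[:,312:]=0
    a=np.argwhere(q)[:,::-1];l=a[a[:,0]<=a[:,0].min()+1].mean(0);r=a[a[:,0]>=a[:,0].max()-1].mean(0)
    print(n,len(a),plane(s,[a.mean(0),l,r],.078)[:,:2].ravel())
```

```text
184 279 286 [0.5553 0.1157] 0.18895741052655435
185 279 287 [0.552  0.1142] 0.19043463810097536
186 280 287 [0.5488 0.1126] 0.1817385293289856
187 282 284 [0.5456 0.1142] 0.1890344230990831
188 282 284 [0.5424 0.1141] 0.19208825360698706
189 282 284 [0.5392 0.1141] 0.1862430571849329
190 282 284 [0.536  0.1141] 0.18884807167975337
191 282 284 [0.5328 0.1141] 0.19152072318600322
192 282 284 [0.5296 0.1141] 0.19245685644790433
193 282 284 [0.5264 0.1141] 0.19000752275139748
194 282 284 [0.5232 0.1141] 0.19249648540409853
195 282 284 [0.52   0.1141] 0.1899854083242909
196 282 284 [0.5168 0.1141] 0.19166328066625887
197 282 284 [0.5136 0.1141] 0.19310154311552796
top0 98 [0.6479 0.1248 0.6539 0.1773 0.6448 0.0634]
top1 96 [0.648  0.125  0.6539 0.1773 0.6448 0.0634]
top4 94 [0.6479 0.1245 0.6539 0.1773 0.6448 0.0634]
```

```bash
python3 -m handwheel '[0,1.2,-0.1,0,0,0,1, 0,2.6,-0.2,0,0,0,1, 0,4,-0.3,0,0,0,1, 0,5,-0.3,0,0,0,1, 0,5.6,-0.3,0,0,0,1, 0,5.6,-0.3,0,0,0,1]' 100
python3 -m handwheel '[-1,0,0,0,0,0,1, -2.5,0,0,0,0,0,1, -4,0,0,0,0,0,1, -5.5,0,0,0,0,0,1, -7,0,0,0,0,0,1, -8.5,0,0,0,0,0,1, -9.7,0,0,0,0,0,1, -10.6,0,0,0,0,0,1, -11.1,0,0,0,0,0,1, -11.1,0,0,0,0,0,1]' 100
python3 - <<'E'
from h import *
from station import manip
np.set_printoptions(suppress=True,precision=4)
for n in("top","wrist","scene"):
    s=manip.snapshot(n);cv2.imwrite(f"pics/{n}5.png",s["frame"][:,:,::-1]);np.savez(f"pics/{n}5.npz",**s)
st=manip.sense();print(st["tcp_pos"],st["force"],Ro.from_quat(st["tool_rot"]).as_matrix())
s=load("top5");c=s["frame"][85:285,230:390,::-1];cv2.imwrite("pics/top5c.png",cv2.resize(c,None,fx=3,fy=3,interpolation=2))
s=load("scene5");c=s["frame"][140:330,250:500,::-1];cv2.imwrite("pics/scene5c.png",cv2.resize(c,None,fx=3,fy=3,interpolation=2))
E
```

```text
t: 5.42
tcp_pos: [0.4203, 0.115, 0.1368]
tool_rot: [0.005, -0.707, 0.707, -0.003]
force: [-0.9, -0.4, -1.6]
finger_gap: 0.221
t: 6.25
tcp_pos: [0.5338, 0.1172, 0.1385]
tool_rot: [0.004, -0.707, 0.707, -0.005]
force: [0.3, 0.0, -0.8]
finger_gap: 0.225
[0.5311 0.1174 0.138 ] [ 0.0773 -0.6447 -1.2259] [[-0.9999 -0.0014  0.0128]
 [-0.0128 -0.     -0.9999]
 [ 0.0014 -1.     -0.    ]]
```

View pics/top5c.png

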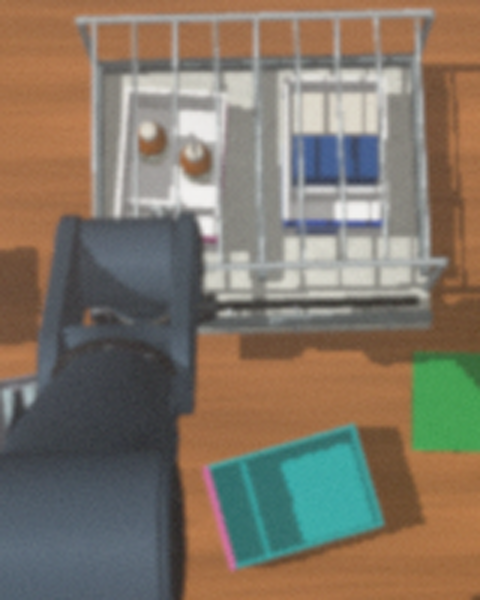

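View pics/scene5c.png

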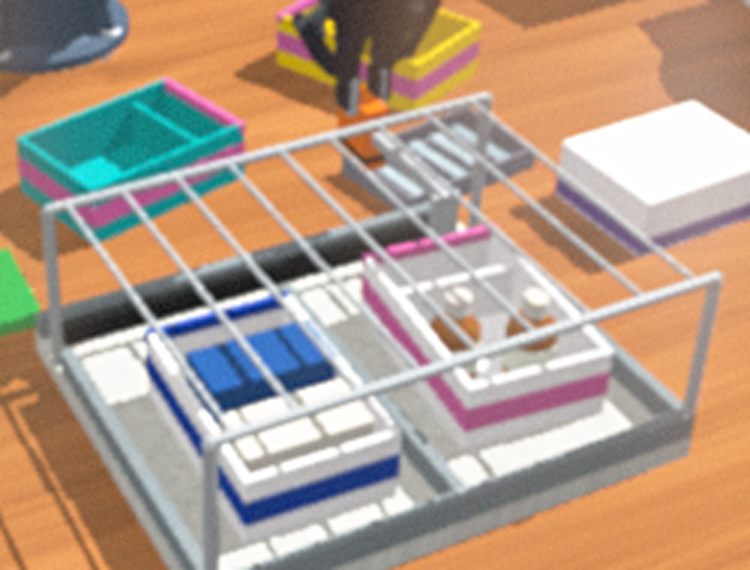

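View pics/wrist5.png

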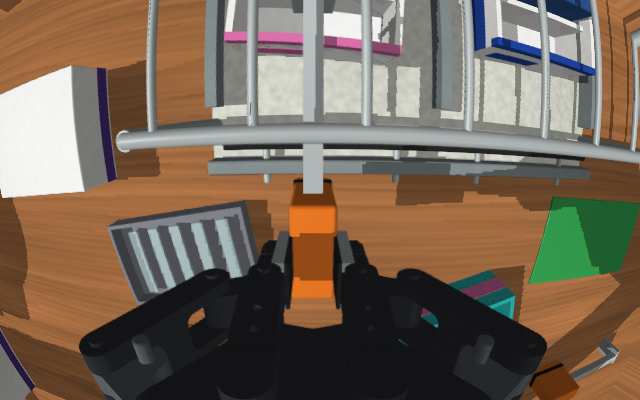

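Run:
```python
from h import *
s=load("scene5")
print("tip pred foot/top (crop px)",((proj(s,[[.664,.119,.096],[.664,.119,.135],[.6485,.1195,.08],[.6445,.0634,.08],[.6539,.1773,.08]])-[250,140])*3).round())
w=load("wrist5")
print("lip ends wrist z=.08",fplane(w,[[225,37],[400,49],[313,43]],.08).round(4))
```

```text
tip pred foot/top (crop px) [[443. 233.]
 [446. 193.]
 [432. 239.]
 [370. 254.]
 [495. 226.]]
lip ends wrist z=.08 [[0.6519 0.1777 0.08  ]
 [0.6448 0.0594 0.08  ]
 [0.6455 0.1181 0.08  ]]
```

The prediction matches the scene crop: the blade foot at (443,233) is just behind the pink lip at (432,239). Lowering the blade into the front compartment.

```bash
python3 -m handwheel '[0,0.7,0,0,0,0,1, 0,1.4,0,0,0,0,1, 0,2,0,0,0,0,1]' 100
python3 -m handwheel '[0,0.6,0,0,0,0,1, 0,1.1,0,0,0,0,1, 0,1.6,0,0,0,0,1, 0,1.6,0,0,0,0,1]' 100
python3 - <<'E'
from h import *
from station import manip
np.set_printoptions(suppress=True,precision=4)
for n in("wrist","scene"):
    s=manip.snapshot(n);cv2.imwrite(f"pics/{n}6.png",s["frame"][:,:,::-1]);np.savez(f"pics/{n}6.npz",**s)
st=manip.sense();print(st["tcp_pos"],st["force"])
s=load("scene6");c=s["frame"][140:330,250:500,::-1];cv2.imwrite("pics/scene6c.png",cv2.resize(c,None,fx=3,fy=3,interpolation=2))
E
```

```text
t: 6.65
tcp_pos: [0.5312, 0.1175, 0.1172]
tool_rot: [0.005, -0.707, 0.707, -0.004]
force: [-0.0, -0.6, -1.7]
finger_gap: 0.22
t: 6.98
tcp_pos: [0.5312, 0.1174, 0.1007]
tool_rot: [-0.005, 0.707, -0.707, 0.004]
force: [0.6, 0.1, -1.6]
finger_gap: 0.219
[0.5319 0.1174 0.1017] [ 0.1367  0.9496 -1.0558]
```

View pics/scene6c.png

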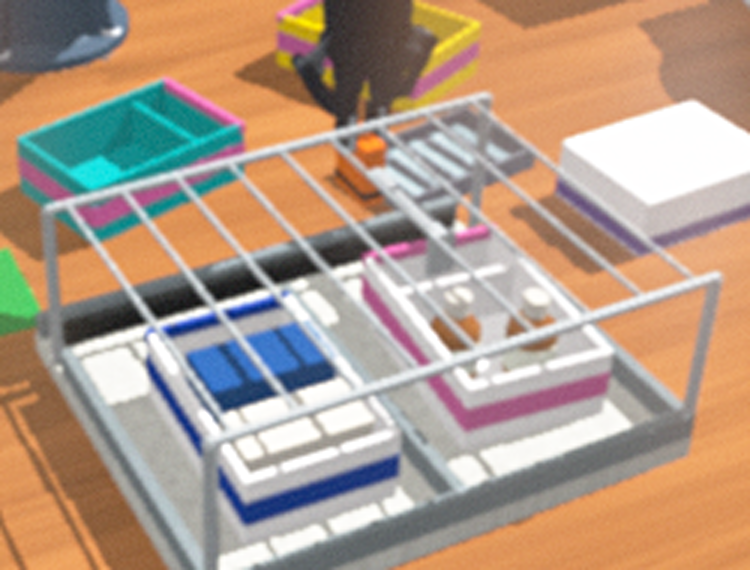

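View pics/wrist6.png

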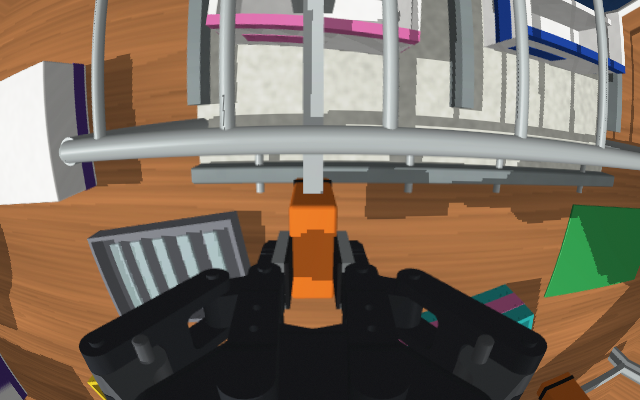

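Scene crop: the blade at (440,250) is behind the lip, inside the empty front compartment, and no force shows. Starting the drag.

```bash
python3 -m handwheel '[0.1,0,0,0,0,0,1, 0.25,0,0,0,0,0,1, 0.4,0,0,0,0,0,1, 0.55,0,0,0,0,0,1, 0.7,0,0,0,0,0,1, 0.85,0,0,0,0,0,1, 1,0,0,0,0,0,1, 1.15,0,0,0,0,0,1, 1.3,0,0,0,0,0,1, 1.45,0,0,0,0,0,1]' 100
```

```text
t: 7.92
tcp_pos: [0.5188, 0.1171, 0.1023]
tool_rot: [0.003, -0.707, 0.707, -0.005]
force: [2.3, -0.2, -2.8]
finger_gap: 0.225
```

```bash
python3 -m handwheel '[0.15,0,0,0,0,0,1, 0.3,0,0,0,0,0,1, 0.5,0,0,0,0,0,1, 0.7,0,0,0,0,0,1, 0.9,0,0,0,0,0,1, 1.1,0,0,0,0,0,1, 1.3,0,0,0,0,0,1, 1.5,0,0,0,0,0,1]' 100
```

```text
t: 8.58
tcp_pos: [0.5024, 0.117, 0.1021]
tool_rot: [0.004, -0.707, 0.707, -0.005]
force: [2.9, 0.1, -2.2]
finger_gap: 0.221
```

```bash
python3 -m handwheel '[0.2,0,0,0,0,0,1, 0.4,0,0,0,0,0,1, 0.6,0,0,0,0,0,1, 0.8,0,0,0,0,0,1, 1,0,0,0,0,0,1, 1.2,0,0,0,0,0,1, 1.4,0,0,0,0,0,1, 1.6,0,0,0,0,0,1, 1.8,0,0,0,0,0,1, 2,0,0,0,0,0,1]' 100
```

```text
t: 9.42
tcp_pos: [0.4824, 0.1168, 0.102]
tool_rot: [-0.005, 0.707, -0.707, 0.005]
force: [2.8, -0.7, -2.1]
finger_gap: 0.224
```

```bash
python3 -m handwheel '[0.15,0,0,0,0,0,1, 0.3,0,0,0,0,0,1, 0.45,0,0,0,0,0,1, 0.6,0,0,0,0,0,1]' 100
python3 - <<'E'
from h import *
from station import manip
np.set_printoptions(suppress=True,precision=4)
for n in("wrist","scene","top"):
    s=manip.snapshot(n);cv2.imwrite(f"pics/{n}7.png",s["frame"][:,:,::-1]);np.savez(f"pics/{n}7.npz",**s)
st=manip.sense();print(st["tcp_pos"],st["force"])
s=load("scene7");c=s["frame"][140:330,250:500,::-1];cv2.imwrite("pics/scene7c.png",cv2.resize(c,None,fx=3,fy=3,interpolation=2))
E
```

```text
t: 9.75
tcp_pos: [0.4765, 0.1167, 0.102]
tool_rot: [-0.004, 0.707, -0.707, 0.005]
force: [3.1, -0.0, -2.6]
finger_gap: 0.224
[0.4759 0.1167 0.102 ] [ 2.5982 -1.1169 -1.8214]
```

View pics/scene7c.png

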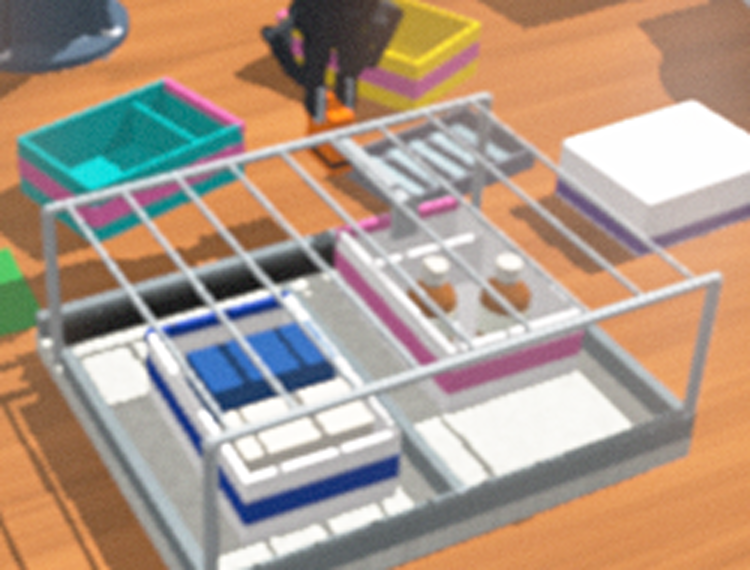

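View pics/wrist7.png

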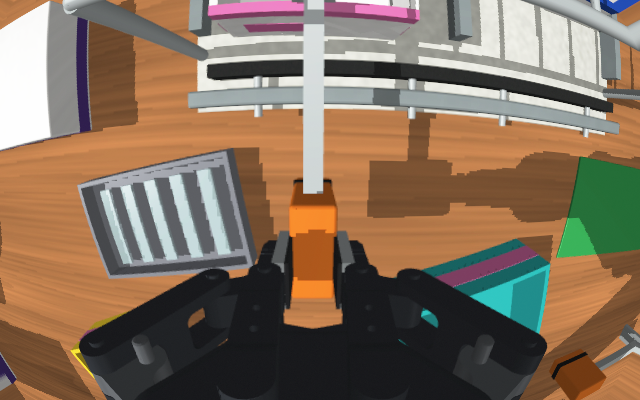

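Vials are upright at crop (433,285) and (507,285). The carton is sliding at about 3 N, with about 20 mm to go. I'll slow down.

```bash
python3 -m handwheel '[0.12,0,0,0,0,0,1, 0.24,0,0,0,0,0,1, 0.36,0,0,0,0,0,1, 0.48,0,0,0,0,0,1, 0.6,0,0,0,0,0,1, 0.72,0,0,0,0,0,1, 0.84,0,0,0,0,0,1, 0.96,0,0,0,0,0,1, 1.08,0,0,0,0,0,1, 1.2,0,0,0,0,0,1]' 100
```

```text
t: 10.73
tcp_pos: [0.4645, 0.1166, 0.102]
tool_rot: [-0.004, 0.707, -0.707, 0.005]
force: [3.1, 0.1, -2.3]
finger_gap: 0.226
```

```bash
python3 -m handwheel '[0.05,0,0,0,0,0,1, 0.1,0,0,0,0,0,1, 0.15,0,0,0,0,0,1, 0.2,0,0,0,0,0,1, 0.2,0,0,0,0,0,1]' 100
```

```text
t: 11.15
tcp_pos: [0.4624, 0.1165, 0.102]
tool_rot: [-0.005, 0.707, -0.707, 0.004]
force: [3.1, 0.6, -2.6]
finger_gap: 0.226
```

```bash
python3 -m handwheel '[0.05,0,0,0,0,0,1, 0.1,0,0,0,0,0,1, 0.15,0,0,0,0,0,1, 0.2,0,0,0,0,0,1, 0.2,0,0,0,0,0,1]' 100
```

```text
t: 11.57
tcp_pos: [0.4603, 0.1165, 0.102]
tool_rot: [-0.005, 0.707, -0.707, 0.004]
force: [3.6, -0.0, -0.7]
finger_gap: 0.226
```

```bash
python3 -m handwheel '[0.04,0,0,0,0,0,1, 0.08,0,0,0,0,0,1, 0.12,0,0,0,0,0,1, 0.15,0,0,0,0,0,1, 0.15,0,0,0,0,0,1]' 100
python3 - <<'E'
from station import manip
print(manip.sense()["force"])
E
```

```text
t: 11.98
tcp_pos: [0.4589, 0.1165, 0.102]
tool_rot: [-0.005, 0.707, -0.707, 0.004]
force: [3.8, -0.3, -1.7]
finger_gap: 0.225
[ 3.77491053 -0.33416346 -1.68302941]
```

```bash
python3 -m handwheel '[0.04,0,0,0,0,0,1, 0.08,0,0,0,0,0,1, 0.12,0,0,0,0,0,1, 0.12,0,0,0,0,0,1]' 100
python3 - <<'E'
from station import manip
print(manip.sense()["force"])
E
```

```text
t: 12.32
tcp_pos: [0.4577, 0.1165, 0.102]
tool_rot: [-0.005, 0.707, -0.707, 0.004]
force: [3.5, 0.1, -1.9]
finger_gap: 0.226
[ 3.52551902  0.11591924 -1.93456832]
```

```bash
python3 -m handwheel '[0.04,0,0,0,0,0,1, 0.08,0,0,0,0,0,1, 0.12,0,0,0,0,0,1, 0.12,0,0,0,0,0,1]' 100
```

```text
t: 12.65
tcp_pos: [0.4564, 0.1165, 0.102]
tool_rot: [-0.005, 0.707, -0.707, 0.004]
force: [2.6, 0.1, -2.4]
finger_gap: 0.224
```

```bash
python3 -m handwheel '[0.04,0,0,0,0,0,1, 0.08,0,0,0,0,0,1, 0.1,0,0,0,0,0,1, 0.1,0,0,0,0,0,1]' 100
```

```text
t: 12.98
tcp_pos: [0.4555, 0.1164, 0.102]
tool_rot: [0.005, -0.707, 0.707, -0.004]
force: [3.8, -0.4, -2.4]
finger_gap: 0.222
```

```bash
python3 -m handwheel '[0.04,0,0,0,0,0,1, 0.08,0,0,0,0,0,1, 0.1,0,0,0,0,0,1, 0.1,0,0,0,0,0,1]' 100
```

```text
t: 13.32
tcp_pos: [0.4546, 0.1164, 0.102]
tool_rot: [0.005, -0.707, 0.707, -0.005]
force: [3.7, -1.0, -0.8]
finger_gap: 0.223
```

```bash
python3 -m handwheel '[0.04,0,0,0,0,0,1, 0.08,0,0,0,0,0,1, 0.1,0,0,0,0,0,1, 0.1,0,0,0,0,0,1]' 100
python3 - <<'E'
from h import *
from station import manip
s=manip.snapshot("wrist");cv2.imwrite("pics/w8.png",cv2.resize(s["frame"][0:140,180:460,::-1],None,fx=2.8,fy=2.8));np.savez("pics/w8.npz",**s)
s=manip.snapshot("top");np.savez("pics/top8.npz",**s);print(manip.sense()["force"])
E
```

```text
t: 13.65
tcp_pos: [0.4546, 0.1164, 0.1021]
tool_rot: [-0.004, 0.707, -0.707, 0.005]
force: [5.4, 1.3, -3.6]
finger_gap: 0.226
[ 6.16423852 -0.27401156 -3.44905711]
```

View pics/w8.png

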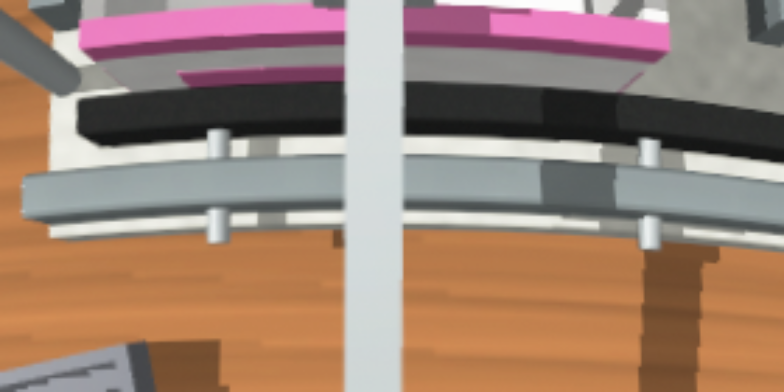

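The wrist crop shows the carton front parallel to and against the black bar. The tool stopped at x=0.4546, where I predicted contact, and the force is rising. I'll seat it in small increments.

```bash
python3 -m handwheel '[0.03,0,0,0,0,0,1, 0.05,0,0,0,0,0,1, 0.05,0,0,0,0,0,1, 0.05,0,0,0,0,0,1]' 100
```

```text
t: 14.08
tcp_pos: [0.4545, 0.1163, 0.1021]
tool_rot: [0.004, -0.707, 0.707, -0.006]
force: [6.1, -0.6, -3.6]
finger_gap: 0.224
```

```bash
python3 -m handwheel '[0.03,0,0,0,0,0,1, 0.05,0,0,0,0,0,1, 0.05,0,0,0,0,0,1, 0.05,0,0,0,0,0,1]' 100
```

```text
t: 14.42
tcp_pos: [0.4544, 0.1163, 0.1022]
tool_rot: [0.003, -0.707, 0.707, -0.006]
force: [6.5, 0.1, -3.4]
finger_gap: 0.224
```

```bash
python3 -m handwheel '[0.05,0,0,0,0,0,1, 0.1,0,0,0,0,0,1, 0.1,0,0,0,0,0,1, 0.1,0,0,0,0,0,1]' 100
```

```text
t: 14.75
tcp_pos: [0.4544, 0.1163, 0.1023]
tool_rot: [0.003, -0.707, 0.707, -0.007]
force: [7.9, 0.2, -5.8]
finger_gap: 0.222
```

```bash
python3 -m handwheel '[0.05,0,0,0,0,0,1, 0.1,0,0,0,0,0,1, 0.1,0,0,0,0,0,1, 0.1,0,0,0,0,0,1]' 100
```

```text
t: 15.08
tcp_pos: [0.4545, 0.1163, 0.1024]
tool_rot: [0.002, -0.707, 0.707, -0.007]
force: [9.5, 0.6, -6.3]
finger_gap: 0.225
```

Fz is drifting down to -6 N, so the hook is dragging the wall slightly upward. I'll ease the tool down a little while I finish the pull.

```bash
python3 -m handwheel '[0,0.05,0,0,0,0,1, 0,0.1,0,0,0,0,1, 0.03,0.1,0,0,0,0,1, 0.03,0.1,0,0,0,0,1]' 100
python3 - <<'E'
from h import *
from station import manip
for i in range(1):
    st=manip.sense();print(st["force"],st["ft_torque"],Ro.from_quat(st["tool_rot"]).as_matrix().round(4))
E
```

```text
t: 15.42
tcp_pos: [0.4542, 0.1163, 0.1015]
tool_rot: [0.002, -0.707, 0.707, -0.007]
force: [8.8, 0.0, -4.5]
finger_gap: 0.226
[ 8.79078894  0.01439003 -4.53407367] [-0.01953092 -1.33068192  0.09799647] [[-9.999e-01  8.000e-03  1.280e-02]
 [-1.280e-02 -0.000e+00 -9.999e-01]
 [-8.000e-03 -1.000e+00  1.000e-04]]
```

```bash
python3 -m handwheel '[0.05,0.05,0,0,0,0,1, 0.1,0.1,0,0,0,0,1, 0.1,0.1,0,0,0,0,1, 0.1,0.1,0,0,0,0,1]' 100
```

```text
t: 15.75
tcp_pos: [0.454, 0.1163, 0.1008]
tool_rot: [0.001, -0.707, 0.707, -0.008]
force: [9.3, 0.6, -3.2]
finger_gap: 0.221
```

```bash
python3 -m handwheel '[0.05,0.05,0,0,0,0,1, 0.1,0.1,0,0,0,0,1, 0.1,0.1,0,0,0,0,1, 0.1,0.1,0,0,0,0,1]' 100
```

```text
t: 16.08
tcp_pos: [0.4538, 0.1163, 0.1]
tool_rot: [-0.0, 0.707, -0.707, 0.009]
force: [9.9, -0.0, -3.1]
finger_gap: 0.225
```

```bash
python3 -m handwheel '[0.05,0.03,0,0,0,0,1, 0.1,0.05,0,0,0,0,1, 0.12,0.05,0,0,0,0,1, 0.12,0.05,0,0,0,0,1]' 100
```

```text
t: 16.42
tcp_pos: [0.4537, 0.1163, 0.0997]
tool_rot: [0.0, 0.707, -0.707, 0.009]
force: [10.9, 0.6, -3.0]
finger_gap: 0.221
```

```bash
python3 -m handwheel '[0.03,0,0,0,0,0,1, 0.06,0,0,0,0,0,1, 0.06,0,0,0,0,0,1, 0.06,0,0,0,0,0,1]' 100
```

```text
t: 16.75
tcp_pos: [0.4538, 0.1162, 0.0998]
tool_rot: [0.001, 0.707, -0.707, 0.01]
force: [12.4, 0.9, -3.9]
finger_gap: 0.223
```

12.4 N reached and the position isn't moving. I'll hold briefly and check flushness before easing off.

```bash
python3 -m handwheel '[0,0,0,0,0,0,1, 0,0,0,0,0,0,1, 0,0,0,0,0,0,1, 0,0,0,0,0,0,1, 0,0,0,0,0,0,1, 0,0,0,0,0,0,1]' 100
python3 - <<'E'
from h import *
from station import manip
np.set_printoptions(suppress=True,precision=4)
s=manip.snapshot("wrist");cv2.imwrite("pics/w9.png",cv2.resize(s["frame"][0:140,180:460,::-1],None,fx=2.8,fy=2.8));np.savez("pics/w9.npz",**s)
print(manip.sense()["force"])
print("lip top front edge",fplane(s,[[208,17],[300,11],[420,17]],.08)[:,:2])
s=manip.snapshot("scene");cv2.imwrite("pics/s9.png",cv2.resize(s["frame"][140:330,250:500,::-1],None,fx=3,fy=3,interpolation=2))
E
```

```text
t: 17.25
tcp_pos: [0.4538, 0.1162, 0.0998]
tool_rot: [0.001, 0.707, -0.707, 0.01]
force: [12.0, 0.5, -4.6]
finger_gap: 0.226
[11.8311 -0.61   -3.3216]
lip top front edge [[0.5776 0.1768]
 [0.578  0.1244]
 [0.5794 0.0565]]
```

View pics/w9.png

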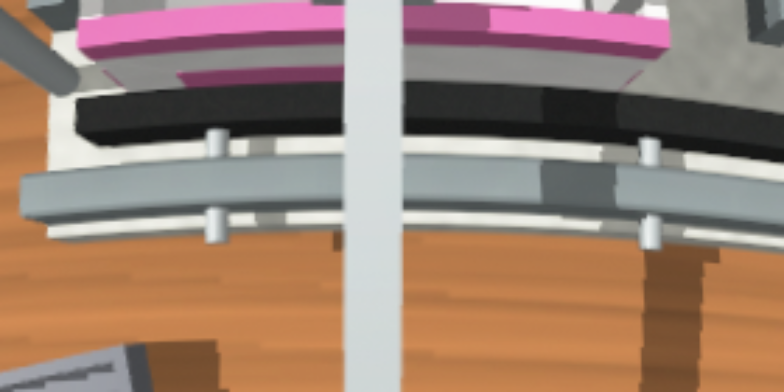

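View pics/s9.png

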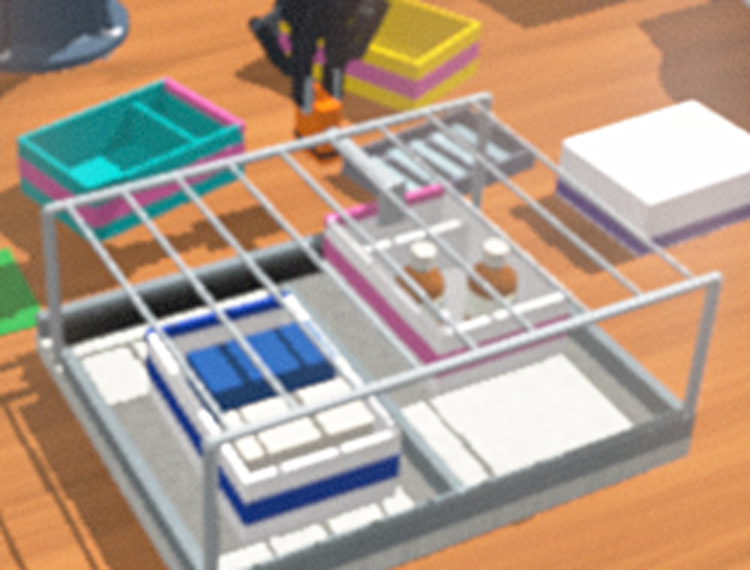

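The carton is flush and parallel: lip-edge slope about -0.013, the same as the rack's, held at 12 N with both vials upright. Now I'll ease off forward, lift the blade out and back away.

```bash
python3 -m handwheel '[-0.1,-0.02,0,0,0,0,1, -0.2,-0.05,0,0,0,0,1, -0.3,-0.1,0,0,0,0,1, -0.4,-0.15,0,0,0,0,1, -0.5,-0.2,0,0,0,0,1, -0.7,-0.3,0,0,0,0,1, -1,-0.3,0,0,0,0,1, -1.3,-0.3,0,0,0,0,1, -1.5,-0.3,0,0,0,0,1, -1.5,-0.3,0,0,0,0,1]' 100
```

```text
t: 18.18
tcp_pos: [0.4606, 0.1165, 0.1012]
tool_rot: [0.005, -0.707, 0.707, -0.004]
force: [0.5, -0.4, -1.7]
finger_gap: 0.222
```

```bash
python3 -m handwheel '[0,-0.5,0,0,0,0,1, 0,-1.2,0,0,0,0,1, 0,-2,0,0,0,0,1, 0,-2.8,0,0,0,0,1, 0,-3.5,0,0,0,0,1, 0,-3.7,0,0,0,0,1, 0,-3.7,0,0,0,0,1]' 100
python3 - <<'E'
from h import *
from station import manip
np.set_printoptions(suppress=True,precision=4)
st=manip.sense();print(st["tcp_pos"],st["force"])
s=manip.snapshot("scene");cv2.imwrite("pics/s10.png",cv2.resize(s["frame"][140:330,250:500,::-1],None,fx=3,fy=3,interpolation=2))
E
```

```text
t: 18.77
tcp_pos: [0.4621, 0.1165, 0.1396]
tool_rot: [-0.004, 0.707, -0.707, 0.005]
force: [0.3, -0.0, -2.3]
finger_gap: 0.227
[0.4621 0.1165 0.1396] [ 0.2726 -0.013  -2.3122]
```

View pics/s10.png

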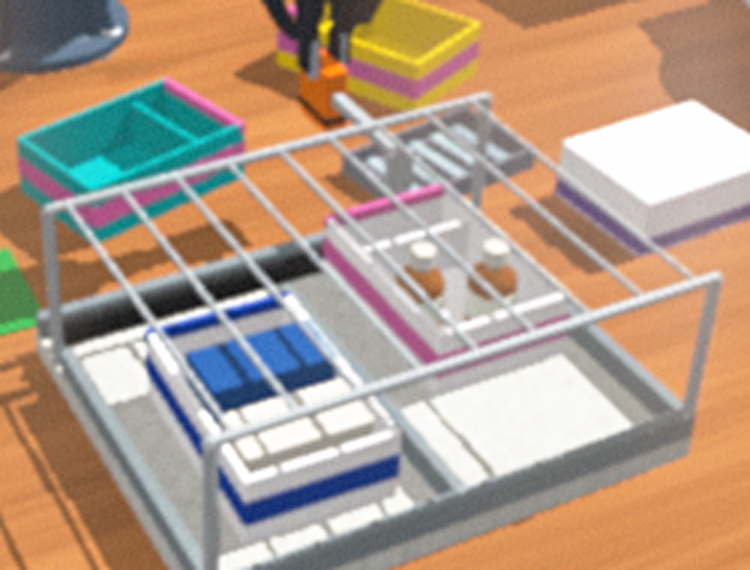

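```bash
python3 -m handwheel '[0.7,0,0,0,0,0,1, 1.6,0,0,0,0,0,1, 2.6,0,0,0,0,0,1, 3.6,0,0,0,0,0,1, 4.4,0,0,0,0,0,1, 5,0,0,0,0,0,1, 5,-1.5,0,0,0,0,1, 5,-3,0,0,0,0,1, 5,-4.5,0,0,0,0,1, 5,-5.5,0,0,0,0,1]' 100
python3 - <<'E'
from h import *
from station import manip
np.set_printoptions(suppress=True,precision=4)
s=manip.snapshot("scene");cv2.imwrite("pics/s11.png",cv2.resize(s["frame"][90:240,270:470,::-1],None,fx=4,fy=4,interpolation=2));np.savez("pics/s11.npz",**s)
st=manip.sense();p=st["tcp_pos"];print(p,st["force"])
print((proj(s,[p+[.133,.002,-.042],p+[.133,.002,-.003]])-[270,90])*4)
# placing pose: handle at (.4508-?,-.348), same yaw as mat (slope .035)
a=np.pi/2-.035;hx=np.array([np.cos(a),np.sin(a),0]);hy=np.array([-hx[1],hx[0],0]);z=-hy;y=np.array([0,0,-1.]);M=np.c_[np.cross(y,z),y,z]
print(rel(st,[.452,-.347,.195],Ro.from_matrix(M)))
E
```

```text
t: 19.65
tcp_pos: [0.4115, 0.1159, 0.1946]
tool_rot: [-0.004, 0.707, -0.707, 0.005]
force: [-0.1, -0.3, -1.2]
finger_gap: 0.223
[0.4126 0.116  0.1959] [ 0.9774  0.4734 -0.5618]
[[416.4918 340.405 ]
 [419.5121 286.2228]]
(array([-3.3338,  0.1047, 46.345 ]), array([-0.0036, -1.5228, -0.0038]))
```

View pics/s11.png

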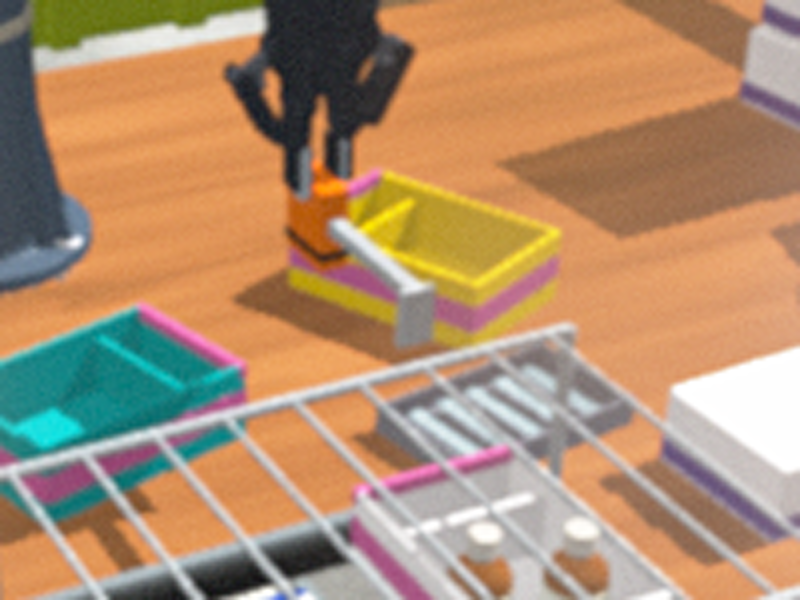

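```bash
python3 -m handwheel '[-0.2,0,3,0,-0.1,0,1, -0.4,0,6,0,-0.2,0,1, -0.6,0,9,0,-0.3,0,1, -0.8,0,12,0,-0.4,0,1, -1,0,15,0,-0.5,0,1, -1.3,0,18,0,-0.6,0,1, -1.5,0,21,0,-0.7,0,1, -1.7,0,24,0,-0.8,0,1, -2,0,27,0,-0.9,0,1, -2.2,0,30,0,-1,0,1]' 100
python3 - <<'E'
from h import *
from station import manip
np.set_printoptions(suppress=True,precision=4)
st=manip.sense()
a=np.pi/2-.035;hx=np.array([np.cos(a),np.sin(a),0]);hy=np.array([-hx[1],hx[0],0]);z=-hy;y=np.array([0,0,-1.]);M=np.c_[np.cross(y,z),y,z]
print(rel(st,[.453,-.347,.195],Ro.from_matrix(M)))
E
```

```text
t: 20.53
tcp_pos: [0.4369, -0.1851, 0.193]
tool_rot: [-0.344, 0.618, -0.617, 0.344]
force: [1.7, 0.4, -1.2]
finger_gap: 0.224
(array([12.9265, -0.2106,  9.8795]), array([ 0.0004, -0.5184, -0.0003]))
```

```bash
python3 -m handwheel '[2.6,0,2,0,-0.11,0,1, 5.2,0,4,0,-0.22,0,1, 7.8,0,6,0,-0.33,0,1, 10.4,0,8,0,-0.44,0,1, 12.9,0,9.9,0,-0.52,0,1, 12.9,0,9.9,0,-0.52,0,1, 12.9,0,9.9,0,-0.52,0,1, 12.9,0,9.9,0,-0.52,0,1]' 100
python3 - <<'E'
from h import *
from station import manip
np.set_printoptions(suppress=True,precision=4)
st=manip.sense()
a=np.pi/2-.035;hx=np.array([np.cos(a),np.sin(a),0]);hy=np.array([-hx[1],hx[0],0]);z=-hy;y=np.array([0,0,-1.]);M=np.c_[np.cross(y,z),y,z]
print(st["tcp_pos"],rel(st,[.453,-.347,.0455],Ro.from_matrix(M)))
s=manip.snapshot("wrist");cv2.imwrite("pics/w12.png",s["frame"][:,:,::-1]);np.savez("pics/w12.npz",**s)
s=manip.snapshot("scene");cv2.imwrite("pics/s12.png",cv2.resize(s["frame"][130:330,100:320,::-1],None,fx=3,fy=3,interpolation=2))
E
```

```text
t: 21.2
tcp_pos: [0.4522, -0.3446, 0.1925]
tool_rot: [-0.49, 0.511, -0.509, 0.49]
force: [-0.2, 0.1, -2.1]
finger_gap: 0.224
[ 0.4522 -0.3446  0.1925] (array([ 0.2755, 14.7023,  0.1196]), array([ 0.0017, -0.0041, -0.0023]))
```

View pics/s12.png

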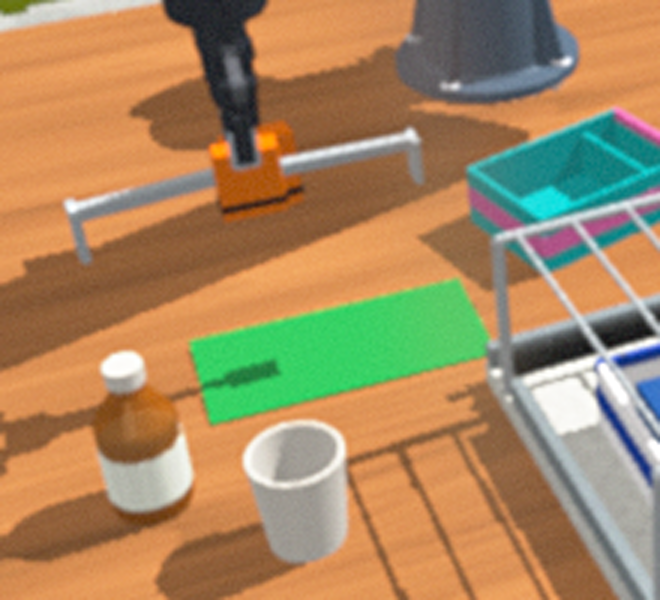

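View pics/w12.png

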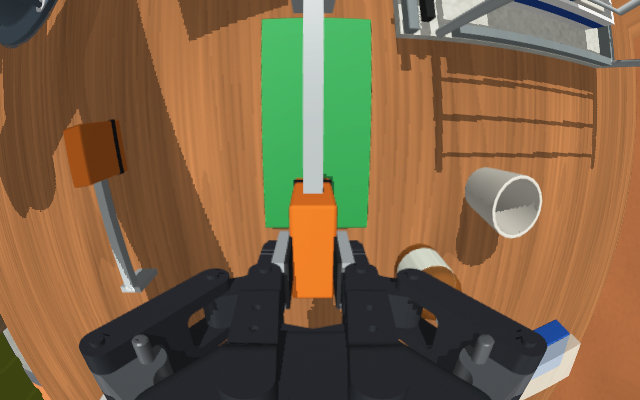

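```bash
python3 -m handwheel '[0.1,3,0.1,0,0,0,1, 0.2,6,0.1,0,0,0,1, 0.2,9,0.1,0,0,0,1, 0.2,11,0.1,0,0,0,1, 0.2,12.5,0.1,0,0,0,1, 0.2,13.5,0.1,0,0,0,1, 0.2,14,0.1,0,0,0,1, 0.2,14.3,0.1,0,0,0,1, 0.2,14.3,0.1,0,0,0,1]' 100
```

```text
t: 22.05
tcp_pos: [0.4542, -0.3475, 0.0507]
tool_rot: [0.491, -0.509, 0.509, -0.491]
force: [-0.2, -1.1, -0.3]
finger_gap: 0.224
```

```bash
python3 -m handwheel '[0,0.1,0,0,0,0,1, 0,0.2,0,0,0,0,1, 0,0.2,0,0,0,0,1]' 100
```

```text
t: 22.3
tcp_pos: [0.4543, -0.3481, 0.0492]
tool_rot: [0.49, -0.509, 0.51, -0.49]
force: [-0.1, 0.1, -1.4]
finger_gap: 0.224
```

```bash
python3 -m handwheel '[0,0.1,0,0,0,0,1, 0,0.2,0,0,0,0,1, 0,0.2,0,0,0,0,1]' 100
```

```text
t: 22.55
tcp_pos: [0.4539, -0.3477, 0.0465]
tool_rot: [0.49, -0.509, 0.509, -0.49]
force: [-0.6, 0.4, -2.2]
finger_gap: 0.222
```

```bash
python3 -m handwheel '[0,0.1,0,0,0,0,1, 0,0.15,0,0,0,0,1, 0,0.15,0,0,0,0,1]' 100
```

```text
t: 22.8
tcp_pos: [0.4539, -0.3477, 0.045]
tool_rot: [-0.49, 0.509, -0.509, 0.49]
force: [-0.2, 0.2, 0.4]
finger_gap: 0.225
```

```bash
python3 -m handwheel '[0,0.05,0,0,0,0,1, 0,0.07,0,0,0,0,1, 0,0.07,0,0,0,0,1]' 100
```

```text
t: 23.05
tcp_pos: [0.4539, -0.3478, 0.045]
tool_rot: [0.49, -0.509, 0.509, -0.49]
force: [-1.7, 0.9, 4.5]
finger_gap: 0.227
```

```bash
python3 -m handwheel '[0,0,0,0,0,0,2, 0,0,0,0,0,0,2.3, 0,0,0,0,0,0,2.8, 0,0,0,0,0,0,3.5, 0,0,0,0,0,0,4.5, 0,0,0,0,0,0,6, 0,0,0,0,0,0,7.5, 0,0,0,0,0,0,8.5, 0,0,0,0,0,0,8.5]' 20
```

```text
t: 23.8
tcp_pos: [0.454, -0.3477, 0.0443]
tool_rot: [-0.49, 0.509, -0.509, 0.49]
force: [-0.5, 0.6, 0.2]
finger_gap: 0.997
```

Released. I'll rise straight up and then check.

```bash
python3 -m handwheel '[0,-1,0,0,0,0,8.5, 0,-2.5,0,0,0,0,8.5, 0,-5,0,0,0,0,8.5, 0,-8,0,0,0,0,8.5, 0,-11,0,0,0,0,8.5, 0,-14,0,0,0,0,8.5, 0,-17,0,0,0,0,8.5, 0,-20,0,0,0,0,8.5, 0,-20,0,0,0,0,8.5, 0,-20,0,0,0,0,8.5]' 20
python3 - <<'E'
from h import *
from station import manip
np.set_printoptions(suppress=True,precision=4)
for n in("wrist","top","scene"):
    s=manip.snapshot(n);np.savez(f"pics/{n}13.npz",**s);cv2.imwrite(f"pics/{n}13.png",s["frame"][:,:,::-1])
s=load("scene13");cv2.imwrite("pics/s13.png",cv2.resize(s["frame"][150:345,110:500,::-1],None,fx=2,fy=2,interpolation=2))
s=load("top13");cv2.imwrite("pics/t13.png",cv2.resize(s["frame"][85:245,250:450,::-1],None,fx=3.5,fy=3.5,interpolation=2))
W=world(s);Z=W[...,2];v,u=np.mgrid[:400,:640];m=(Z>.073)&(Z<.086)
box=lambda a,b,c,d:(u>=a)&(u<c)&(v>=b)&(v<d)
hsv=cv2.cvtColor(s["frame"],cv2.COLOR_RGB2HSV)
q=cv2.inRange(hsv,(140,50,80),(176,255,255))>0;q&=box(260,175,312,192)
cols=[(c,np.where(q[:,c])[0].mean()) for c in range(260,312) if q[:,c].any()]
P=plane(s,cols,.078);c=np.polyfit(P[:,1],P[:,0],1);print("lip line",c,"y",P[:,1].min(),P[:,1].max(),"x@.118",np.polyval(c,.118))
# other carton lip (blue) moved?
for n in("top0","top13"):
    h=cv2.cvtColor(load(n)["frame"],cv2.COLOR_RGB2HSV);k=cv2.inRange(h,(105,120,60),(130,255,255));k[:100]=0;k[172:]=0;k[:,:318]=0;k[:,365:]=0
    print(n,"blue ctr",np.argwhere(k).mean(0))
E
```

```text
t: 24.63
tcp_pos: [0.4548, -0.3485, 0.2473]
tool_rot: [0.491, -0.507, 0.511, -0.49]
force: [1.1, 0.2, -1.2]
finger_gap: 0.997
lip line [-0.0214  0.5836] y 0.05861794682266382 0.17572629493811173 x@.118 0.5811041584501389
top0 blue ctr [137.0154 343.3462]
top13 blue ctr [137.3873 343.2887]
```

View pics/s13.png

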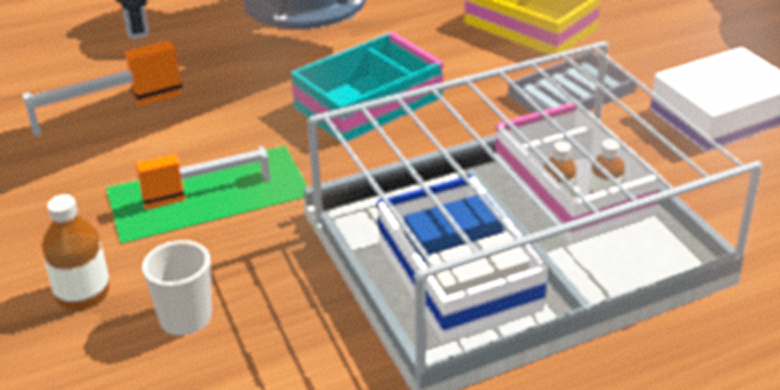

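View pics/t13.png

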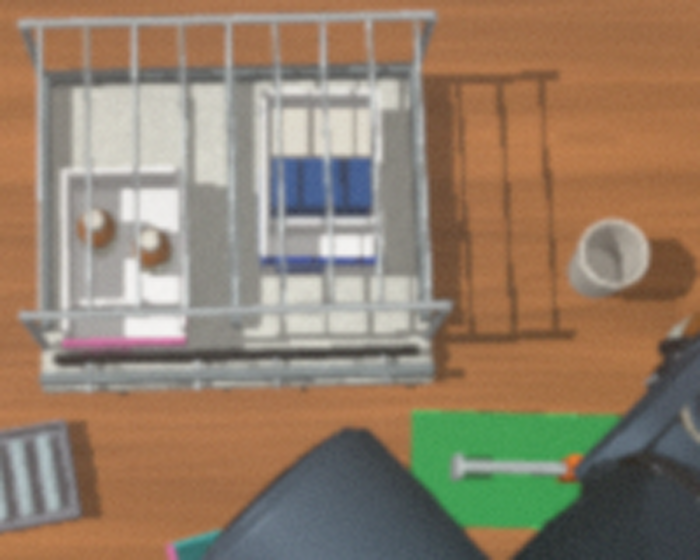

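View pics/wrist13.png

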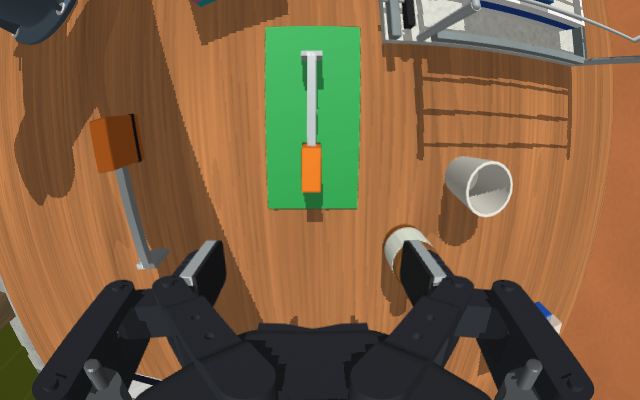

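Hook stands upright, wholly on the mat. Wrist view: handle (311,168), blade (311,54), mat rows 27–208. One last squareness check, using the carton's long sides, before I hand in.

Run:
```python
from h import *
from station import manip
s=load("top13");W=world(s);Z=W[...,2];m=(Z>.073)&(Z<.087);v,u=np.mgrid[:400,:640]
for a in((264,136,273,178),(298,136,308,178)):
    k=m&(u>=a[0])&(u<a[2])&(v>=a[1])&(v<a[3])
    pts=np.array([(np.where(k[r])[0].mean(),r) for r in range(a[1],a[3]) if k[r].any()])
    P=plane(s,pts,.08);c=np.polyfit(P[:,0],P[:,1],1);r=P[:,1]-np.polyval(c,P[:,0]);g=abs(r)<2*r.std();c=np.polyfit(P[g,0],P[g,1],1);print("side slope",c[0],len(pts),r.std())
k=m&(u>=266)&(u<304)&(v>=178)&(v<186)
pts=np.array([(c,np.where(k[:,c])[0].mean()) for c in range(268,302) if k[:,c].any()]);P=plane(s,pts,.08);c=np.polyfit(P[:,1],P[:,0],1);print("front rim",c,np.polyval(c,.118),len(pts))
st=manip.sense();print(st["qd"].round(3),st["t"])
print(manip.sign_off())
```

```text
side slope 0.016768478145036424 39 0.0012799650580062186
side slope 0.009445888385039373 39 0.0008606311031143683
front rim [-0.01095015  0.58461352] 0.5833214067215232 34
[-0.     0.018  0.003  0.001 -0.002 -0.001] 24.7833
the job is handed in; nothing more can be done
None
```

The job is done and handed in at about 25 s of the 72 s allowed; the hand-in gives no verdict.

**What I did:** I took the smaller orange hook off the green mat and reached under the wire top. I dropped the blade behind the pink carton's lip and dragged the carton about 67 mm at roughly 3 N. I seated it with a pull of about 12 N, peaking at 12.4 N in the readings. I then eased off, lifted the blade clear, stood the hook back on its mat and let go.

**Last checks:**
- **Carton position:** `carton_lip` reads about 26–28 mm in the stop frame, inside the allowed range and close to the 27 mm I estimated for a flush fit from the first top view.
- **Squareness:** the carton's sides and front rim give a yaw of 0.009–0.017 rad against the rack's 0.013. A coarser fit on the pink lip gave 0.021, which I put down to pixel error.
- **Vials and other things:** in the last views both vials are upright. I measured no real movement of the blue carton; the rest I only judged by eye, and they look untouched.
- **Hook:** upright and wholly on the mat, with the gripper open about 20 cm above it.

**Off the ideal:** during the seating pull the blade also lifted the front wall slightly, with vertical force reaching about -6 N. I lowered the tool a little to relieve it.

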